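Spice jars back on the rack in order of height

TASK

Put the three loose amber spice jars back on the lower shelf of the white rack as one neat row, upright, each standing in the middle of its own bay: the tallest in the robot's left bay, the medium one in the centre, the shortest in the right bay. Set them down gently without dropping or tipping them, and leave everything else where it is.

Things in the scene. Friction and masses are not known exactly. Their poses are not given: they have to be found in the camera images.
- jar_tall: upright tall spice jar, smooth straight amber-glass cylinder 48 mm in diameter with a dark steel screw lid 45 mm in diameter and 18 mm high; 132 mm high overall; origin at the centre of its underside, z up; about 260 g (varies)
- jar_medium: upright medium spice jar, smooth straight amber-glass cylinder 48 mm in diameter with a dark steel screw lid 45 mm in diameter and 18 mm high; 106 mm high overall; origin at the centre of its underside, z up; about 210 g (varies)
- jar_short: upright short spice jar, smooth straight amber-glass cylinder 48 mm in diameter with a dark steel screw lid 45 mm in diameter and 18 mm high; 82 mm high overall; origin at the centre of its underside, z up; about 160 g (varies)
- rack: white plastic spice rack, fixed, open all round; origin at the centre of its bays, at cart-top height; x points to its back (away from the robot), y to the robot's left. Foot x -47 to +83 mm, 256 mm wide; shelf surface 16 mm up; upper board x 0 to +100 mm over the full width, underside 211 mm up, 12 mm thick, on two 14 mm posts at x +70, y +-118 mm
- bay_left (a point): centre of the left bay (robot's left) on the shelf surface, axes as the rack. Each bay is 76 mm wide (y) and 80 mm deep (x), edged on all four sides by ribs 4 mm thick and 8 mm high
- bay_mid (a point): centre of the middle bay on the shelf surface, axes as the rack; the bays are 80 mm apart along y
- bay_right (a point): centre of the right bay on the shelf surface, axes as the rack. The upper board hangs 195 mm above the shelf over the rear half of every bay, so an upright gripper does not fit: reach in from the front, tilted 35 to 45 degrees
- pinch_bowl: bystander, white ceramic bowl, 90 mm across the rim, 42 mm high, origin at centre of underside
- pepper_mill: bystander, dark wooden pepper mill, up to 56 mm in diameter, 150 mm high, origin at centre of underside. (A fixed microwave, 260 mm high, stands on the right side of the cart, y below -505 mm; the carousel, 224 mm high, on the far left, y above +470 mm)
- low_tin: bystander, round tin 68 mm in diameter, 55 mm high, origin at centre of underside
- tongs: bystander, steel tongs with silicone tips lying flat along their x axis, 206 mm long, about 50 mm wide, 18 mm high, origin at the middle of the underside
- timer: bystander, round kitchen timer 64 mm in diameter, 41 mm high, origin at centre of underside
- tea_tin: bystander on the rack's upper board, tin 64 mm in diameter, 85 mm high, origin at centre of underside
- cocoa_tin: bystander on the rack's upper board, tin 72 mm in diameter, 70 mm high, origin at centre of underside

How it is judged (in metres and radians):
At the end, for the whole second after the job is handed in: Each jar stands upright (within 0.06 rad) and still on the lower shelf (its underside within 4 mm of the shelf surface), its centre within 12 mm of the centre of its bay: tall left, medium centre, short right (horizontal distance between jar_tall and bay_left below 0.012 m and z of jar_tall in the frame of bay_left between -0.004 and 0.004 m and angle between each of jar_tall, jar_medium, jar_short's own z axis and vertical below 0.06 rad and linear speed of each of jar_tall, jar_medium, jar_short below 0.02 m/s and horizontal distance between jar_medium and bay_mid below 0.012 m and z of jar_medium in the frame of bay_mid between -0.004 and 0.004 m and horizontal distance between jar_short and bay_right below 0.012 m and z of jar_short in the frame of bay_right between -0.004 and 0.004 m); the robot touches nothing.
It fails at once if a bystander (bowl, mill, tins, tongs or timer) is shifted by more than 25 mm (distance of any of pinch_bowl, pepper_mill, low_tin, tongs, timer, tea_tin, cocoa_tin from where it was at the start of the episode above 0.025 m).
It fails at once if a jar is tipped over (more than 0.8 rad) (angle between any of jar_tall, jar_medium, jar_short's own z axis and vertical above 0.8 rad).
It fails at once if a jar is dropped or slammed into its bay: it moves faster than 0.55 m/s while within 40 mm of the centre of its bay ((horizontal distance between jar_tall and bay_left below 0.04 m and linear speed of jar_tall above 0.55 m/s) or (horizontal distance between jar_medium and bay_mid below 0.04 m and linear speed of jar_medium above 0.55 m/s) or (horizontal distance between jar_short and bay_right below 0.04 m and linear speed of jar_short above 0.55 m/s)).
It also fails if it takes over 72 s, if anything falls off the work surface, if the arm or the gripper's body presses on something with over 40 N, if the wrist force passes 120 N, or if a joint passes its speed limit or range.

ROBOT

A 7-joint arm with a two-finger parallel gripper is mounted at the origin on the work surface. World frame = base frame: x ahead of the robot, y to its left, z up, the work surface at z = 0. Lengths are in mm, angles in rad, forces in N, time in s.
With the tool pointing down it reaches from about 400 to 875 mm from the base axis. Payload 4.4 kg.
Tool frame: the origin (TCP) lies midway between the tips of the shut fingers; the grasp point (between the pads) lies 19 mm behind it; z points along the fingers, y is the line along which they close (so a half turn about z gives the same grasp; the last joint's range is limited). The gripper opens to 85 mm and grips with 20 to 120 N. Pads are 22 mm wide; open, the fingers measure 114 mm over their backs; the gripper's body (76 mm by 85 mm) begins 54 mm behind the grasp point. The pads swing forward as they close: fully open they stand 13 mm farther back than shut.
Start: joints at [-1.266, 0.628, 0.038, 1.517, -0.027, 0.996, -0.02], TCP at [235.512, 605.848, 231.313] pointing down, gripper open.
Joint ranges: [-3.06, 3.06], [-0.37, 2.12], [-1.25, 1.32], [0.18, 2.47], [-1.1, 4.24], [0.23, 1.98], [-2.94, 2.94]. Speed limits (rad/s): [2.57, 2.57, 3.14, 3.14, 3.14, 3.14, 3.14].

INTERFACE

Orientations are given as [roll, pitch, yaw] about the fixed x, y, z axes, in that order (R = Rz(yaw) Ry(pitch) Rx(roll)).
In Python, from cell import ctrl gives the robot as it stands.
- The arm moves only by the shell command python3 -m crank 'ROWS' [OPENING]. ROWS is JSON, a list that holds one entry, the list of rows, each a list of 4 numbers: the shift along the tool's x, y, z normalised to -1 to 1, where 1 is 2.5 cm, then the turn about the tool's z normalised to -1 to 1, where 1 is 0.08 rad. In form: [[[dx, dy, dz, turn], ...]]. A call has 1 to 12 rows; each row shifts and turns the commanded pose from where the row before left it, along the tool's axes as they then stand; what a row does not reach is not made up. A row lasts 1/12 s, in which the tool goes at most 41.7 mm and 7.16 degrees, less where a joint would pass 70% of its speed; a pose out of reach is approached as far as the arm can. A call with a number of a shift or a turn outside -1 to 1 is refused whole. A call with a gripper value outside its range is refused whole. OPENING is the closure, from -1 (fully open) to 1 (shut), set as the call begins (- or left out, the last holds). The fingers move at their own pace and stop on an object; the grip force is fixed at half the most. Time passes only in rows, so rows that do not move let the fingers close. It gives the time, the measured TCP pose, the force, the opening and the grip force at its end, in the units of the state.
- ctrl.read_state(): the state, without advancing time (a new reading comes with each control period).
- ctrl.get_image(name): name is "scene" or "top" or "wrist"; returns a dict with "img" (400x640x3 uint8, red, green, blue), "intrinsics" (3x3 intrinsics, pixels), "extrinsics" (4x4, takes a point from camera to world coordinates). Camera axes: x right, y up, looking along -z (the intrinsics and any distortion apply to the point x, -y, -z); pixel columns grow to the right and rows downward; lengths in mm; the calibration is good to about 2 mm. The wrist camera is an equidistant fisheye: a pixel r from the principal point sees the ray r / f radians off the axis. A picture is of the moment at which its call begins. There is no depth.
- ctrl.finish_job(): hands the job in; it is judged then, once.
Trained networks look in the newest picture that a camera, given by its name, has taken for a name from the list of things; names that differ only in an ending like _2 or _b are one class to them, and where a whole thing is asked for, a point or a joint stands for the part that bears it (a point fixed in the world has none). Each returns a list of dicts, best first, with "confidence" (0 to 1); they miss things now and then, are a little off and sometimes report something else, mostly with a low value. They report only what shows in the picture. A call takes as long as a camera call.
- ctrl.find_in(camera, target): "position" ([row, column] in pixels, amid what is visible of it).
- ctrl.trace(camera, target): "mask" (400x640 bool, what is visible of it) and "position" ([row, column] in pixels, amid what is visible of it).
- ctrl.place_of(camera, target): "position" ([row, column] in pixels: a listed point, or the origin of a listed thing).
The state is a dict: "clock": time; "qpos": joint angles; "qd": joint speeds; "tau": joint torques, N m; "eef_pos": TCP position; "tool_rot": TCP orientation; "force": force on the tool from outside, world axes, zero at the start; "torque": the same for the moment, N m; "width": finger opening in mm; "gripper_force": force on a finger pad.
Only numpy, scipy, OpenCV 4.12 (cv2) and the standard library are available. Lean on these libraries where they do the work, as an engineer would, in place of code of your own. Each camera call takes 0.05 s, during which the arm holds its last target. There are 200 camera calls.

## Working session

There is one attempt and no reset: what is moved stays moved. The work goes in short steps, Python scripts to look and compute and a shell command to move; the robot and the scene stay as the last step left them, time stands still between calls to the robot, and variables do not carry over. Pictures are saved under pics/ and viewed, at most 10 in all, crops included, and the job is handed in when it is done.

```bash
mkdir -p pics; ls; python3 - <<'E'
from cell import ctrl
import cv2
s=ctrl.read_state(); print(s)
for c in ("scene","top"):
    d=ctrl.get_image(c); cv2.imwrite(f"pics/{c}0.png",d["img"][:,:,::-1]); print(c,d["intrinsics"],d["extrinsics"])
E
```

```text
pics
{'clock': 0.0, 'qpos': array([-1.26581248,  0.62931637,  0.03848114,  1.51838871, -0.02699911,
        0.99630661, -0.01998769]), 'qd': array([-7.81985497e-05, -1.53910862e-03,  1.84552760e-03,  3.33480365e-04,
        5.72068500e-04,  4.68766886e-05, -1.21476784e-04]), 'tau': array([ 6.86517214e-04, -5.63396394e+01,  1.22635826e+00, -1.93447065e+01,
        1.10258340e-02,  1.04592644e-02, -6.89769436e-06]), 'eef_pos': array([235.28956798, 605.23733741, 230.40247925]), 'tool_rot': array([-3.13969328e+00,  4.78216657e-05,  2.77078947e+00]), 'force': array([ 0.19409831, -0.18627033,  0.51796366]), 'torque': array([ 0.03134476, -0.06141877, -0.01903328]), 'gripper_force': 0.0, 'width': 85.40642629387253}
scene [[363.01505322   0.         324.2272285 ]
 [  0.         363.01505322 196.49185185]
 [  0.           0.           1.        ]] [[-9.86800346e-01  1.53657409e-01 -5.11319555e-02  5.04210401e+02]
 [-1.61933589e-01 -9.39411160e-01  3.02132728e-01  2.91210273e+02]
 [-1.60899747e-03  3.06424662e-01  9.51893554e-01  1.06690450e+03]
 [ 0.00000000e+00  0.00000000e+00  0.00000000e+00  1.00000000e+00]]
top [[427.38100828   0.         320.76250463]
 [  0.         427.38100828 202.05750153]
 [  0.           0.           1.        ]] [[ 2.06435014e-02  9.84824694e-01 -1.72319959e-01  3.74009029e+02]
 [-9.99563254e-01  1.66846077e-02 -2.43910909e-02 -1.70014562e+01]
 [-2.11458577e-02  1.72748217e-01  9.84739004e-01  1.21106016e+03]
 [ 0.00000000e+00  0.00000000e+00  0.00000000e+00  1.00000000e+00]]
```

View images.

View pics/scene0.png

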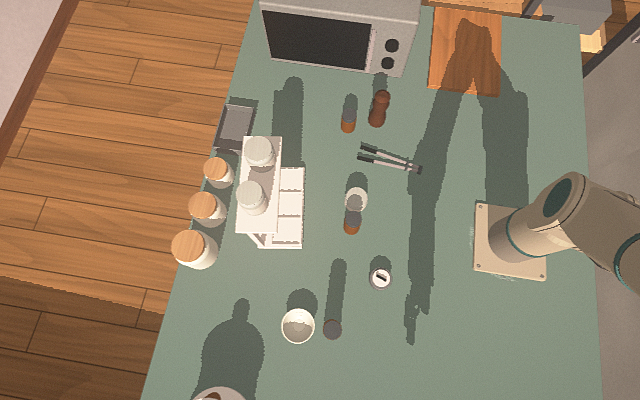

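View pics/top0.png

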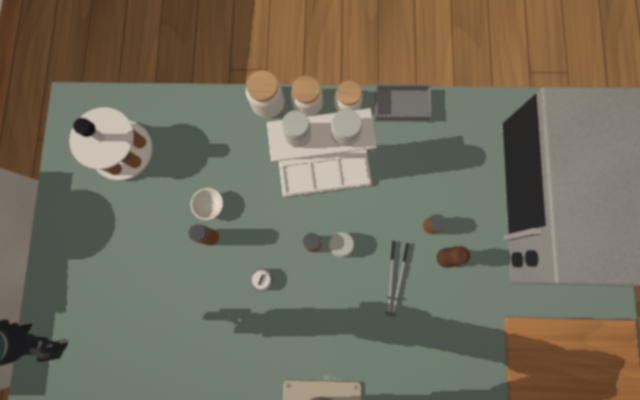

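```bash
cat > h.py <<'E'
from cell import ctrl
import numpy as np
def ray(d,rc):
    K,E=d["intrinsics"],d["extrinsics"]
    u=np.array([(rc[1]-K[0,2])/K[0,0],-(rc[0]-K[1,2])/K[1,1],-1.])
    return E[:3,3],E[:3,:3]@u
def onz(d,rc,z):
    o,v=ray(d,rc); return o+v*(z-o[2])/v[2]
def tri(a,ra,b,rb):
    o1,v1=ray(a,ra);o2,v2=ray(b,rb)
    s=np.linalg.lstsq(np.c_[v1,-v2],o2-o1,rcond=None)[0]
    p,q=o1+s[0]*v1,o2+s[1]*v2
    return (p+q)/2,np.linalg.norm(p-q)
E
python3 - <<'E'
from h import *
np.set_printoptions(precision=1,suppress=True)
D={c:ctrl.get_image(c) for c in("scene","top")}
Z=dict(bay_left=16,bay_mid=16,bay_right=16,tea_tin=223,cocoa_tin=223)
for n in "jar_tall jar_medium jar_short rack bay_left bay_mid bay_right pinch_bowl pepper_mill low_tin tongs timer tea_tin cocoa_tin".split():
    for c in D:
        for r in ctrl.place_of(c,n)[:2]:
            if r["confidence"]>.3: print(n,c,round(r["confidence"],2),np.array(r["position"]),onz(D[c],r["position"],Z.get(n,0))[:2])
E
```

```text
jar_tall scene 0.8 [324.3 331.3] [481.9 316.8]
jar_tall top 0.92 [239.1 212.3] [473.5 319.9]
jar_medium scene 0.76 [225.2 353.6] [459.6  27.9]
jar_medium top 0.55 [245.4 313.2] [461.1  31.8]
jar_short scene 0.91 [125.3 349. ] [ 520.9 -303.8]
jar_short top 0.68 [224.3 429.7] [ 527.1 -297.3]
rack scene 0.58 [209.6 287.6] [665.1  12.1]
bay_left scene 0.92 [231.6 285.9] [654.6  83.3]
bay_left scene 0.41 [209.9 285.3] [669.3  18.3]
bay_left top 0.78 [178.  292.3] [651.9  95.8]
bay_left top 0.44 [206.  210.1] [566.4 327.9]
bay_mid scene 0.81 [205.  288.6] [662.4   1.6]
bay_mid top 0.7 [174.9 324.5] [662.5   3.5]
bay_right scene 0.79 [182.2 289.9] [672.5 -70.9]
bay_right scene 0.53 [158.  261.1] [ 777.5 -135.9]
bay_right top 0.56 [168.7 348.3] [681.8 -64.6]
bay_right top 0.34 [222.6 433.2] [ 530.1 -303.5]
pinch_bowl scene 0.92 [325.3 302.3] [560.8 332.4]
pinch_bowl top 0.87 [207.4 211.2] [564.9 329. ]
pepper_mill scene 0.6 [122.4 377.5] [ 429.5 -329.6]
pepper_mill scene 0.5 [323.3 304. ] [557.1 326.5]
pepper_mill top 0.61 [259.2 445.5] [ 429.7 -339. ]
pepper_mill top 0.48 [171.5 324.5] [676.5   4. ]
low_tin scene 0.73 [200.9 353.1] [471.6 -47.7]
low_tin top 0.86 [246.  340.4] [460.9 -45.1]
tongs scene 0.7 [162.5 392.5] [ 365.5 -194.6]
tongs top 0.84 [275.8 393.9] [ 381.1 -194.9]
tongs top 0.41 [169.5 349.8] [683.6 -69.6]
timer scene 0.67 [277.1 378.2] [368.6 168.2]
timer scene 0.64 [226.8 352. ] [463.6  33.6]
timer top 0.86 [278.  260.3] [367.3 177.8]
tea_tin scene 0.78 [203.1 251. ] [722.3  68.7]
tea_tin top 0.96 [135.5 296.9] [709.2  68.5]
cocoa_tin scene 0.62 [158.6 261.8] [721.6 -50.5]
cocoa_tin top 0.67 [133.4 344.8] [716.  -47.1]
cocoa_tin top 0.67 [275.4 261. ] [374.4 140.6]
```

The scene view shows the white rack around (205,285), with the tall jar at (325,332), the medium at (225,353) beside the low tin, and the short at (125,349) beside the mill. The top view agrees with this. Rows can't tilt the tool directly, so I'll test what happens at the edge of reach, moving up in free space.

```bash
python3 -m crank '[[[0,0,-1,0],[0,0,-1,0],[0,0,-1,0],[0,0,-1,0],[0,0,-1,0],[0,0,-1,0]]]'; python3 -c "
from cell import ctrl
print(ctrl.read_state()['qpos'])"
```

```text
clock: 3.1
eef_pos: [227.8, 585.7, 645.4]
tool_rot: [3.096, 0.001, 2.77]
force: [0.1, -0.7, -0.0]
width: 85.3
gripper_force: 0.0
[-1.30191614  0.50426505  0.15638561  0.61508033 -0.08297281  1.98069329
 -0.00204168]
```

```bash
python3 -m crank '[[[0,0,1,-1],[0,0,1,-1],[0,0,1,-1],[0,0,1,-1],[0,0,1,-1],[0,0,0.4,-1]]]'; python3 -m crank '[[[-0.6,-1,0,0],[-0.6,-1,0,0],[-0.6,-1,0,0],[-0.6,-1,0,0],[-0.6,-1,0,0],[-0.6,-1,0,0],[-0.6,-1,0,0],[-0.6,-1,0,0],[-0.6,-1,0,0],[-0.6,-1,0,0],[-0.6,-1,0,0],[-0.6,-1,0,0]]]';  python3 -c "
from cell import ctrl
print(ctrl.read_state()['qpos'])"
```

```text
clock: 3.6
eef_pos: [228.8, 589.5, 507.0]
tool_rot: [3.107, 0.019, -3.028]
force: [0.7, 0.2, -0.4]
width: 85.4
gripper_force: 0.0
clock: 4.6
eef_pos: [441.0, 311.4, 502.2]
tool_rot: [3.102, 0.021, -3.032]
force: [1.2, 0.2, 0.4]
width: 85.5
gripper_force: 0.0
[-0.77186478  0.26340412  0.16941883  1.37641169 -0.06952147  1.46822882
  1.07765573]
```

```bash
python3 - <<'E'
from h import *
import cv2
np.set_printoptions(precision=1,suppress=True)
d=ctrl.get_image("top")
im=d["img"][60:300,180:480,::-1]
cv2.imwrite("pics/topz.png",cv2.resize(im,None,fx=2.5,fy=2.5,interpolation=cv2.INTER_CUBIC))
d=ctrl.get_image("scene")
im=d["img"][130:260,210:370,::-1]
cv2.imwrite("pics/scz.png",cv2.resize(im,None,fx=4.5,fy=4.5,interpolation=cv2.INTER_CUBIC))
E
```

```text
(no output)
```

View topz.

View pics/topz.png

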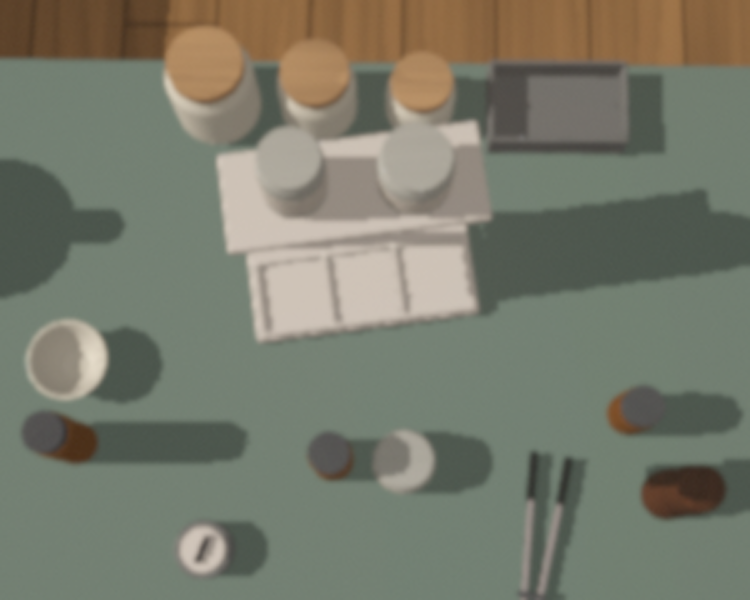

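View pics/scz.png

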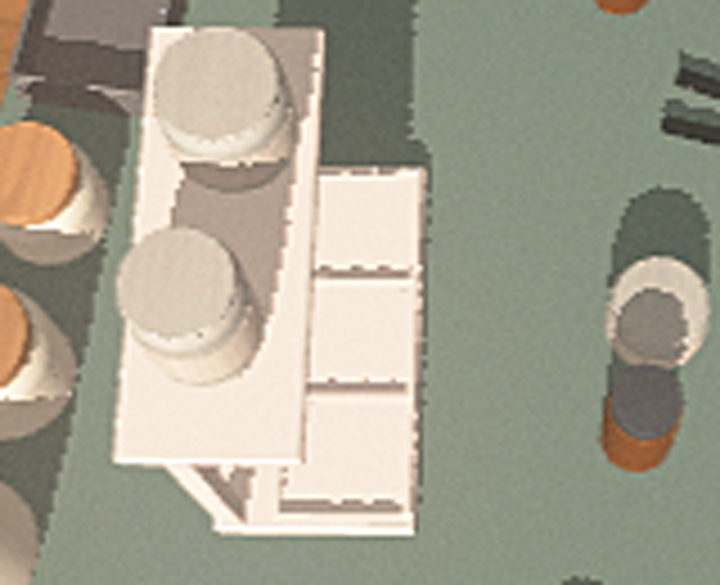

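```bash
python3 - <<'E'
from h import *
from scipy.optimize import least_squares
np.set_printoptions(precision=1,suppress=True)
D={c:ctrl.get_image(c) for c in("scene","top")}
o={"top":(180,60,2.5),"scene":(210,130,4.5)}
P=[("top",228,252,0,128,223),("top",492,218,0,-128,223),("top",477,121,100,-128,223),("top",217,155,100,128,223),
("top",258,341,-47,128,0),("top",478,312,-47,-128,0),
("scene",303,462,0,128,223),("scene",325,31,0,-128,223),("scene",150,28,100,-128,223),("scene",113,463,100,128,223),
("scene",413,534,-47,128,0),("scene",427,170,-47,-128,20)]
def f(p,sel=None):
    r=[]
    for c,x,y,X,Y,Z in P:
        if sel and c!=sel: continue
        q=onz(D[c],(o[c][1]+y/o[c][2],o[c][0]+x/o[c][2]),Z)[:2]
        cs,sn=np.cos(p[2]),np.sin(p[2])
        r+=list(p[:2]+[cs*X-sn*Y,sn*X+cs*Y]-q)
    return r
for sel in(None,"top","scene"):
    s=least_squares(f,[665,5,.14],args=(sel,),loss="soft_l1",f_scale=3); p=s.x; print(sel,p[:2],p[2].round(4))
    if not sel: print(np.array(f(p)).reshape(-1,2))
p=least_squares(f,[665,5,.14],loss="soft_l1",f_scale=3).x
for Y in(80,0,-80): print(p[0]-np.sin(p[2])*Y,p[1]+np.cos(p[2])*Y)
# jars: lid top centre and base by trace
for n,h in(("jar_tall",132),("jar_medium",106),("jar_short",82)):
    for c in D:
        t=ctrl.trace(c,n)
        if not t: continue
        m=t[0]["mask"]; 
        import scipy.ndimage as nd
        best=None
        def sil(q):
            a=np.linspace(0,2*np.pi,32,endpoint=False)
            out=[]
            for r,z in((24,0),(24,h-18),(22.5,h)):
                out+= [[q[0]+r*np.cos(t),q[1]+r*np.sin(t),z] for t in a]
            E=np.linalg.inv(D[c]["extrinsics"]);K=D[c]["intrinsics"]
            w=np.array(out)@E[:3,:3].T+E[:3,3]
            u=np.c_[w[:,0]/-w[:,2]*K[0,0]+K[0,2],-w[:,1]/-w[:,2]*K[1,1]+K[1,2]]
            import cv2
            g=np.zeros((400,640),np.uint8);cv2.fillConvexPoly(g,cv2.convexHull(np.round(u*16).astype(np.int32)),1,shift=4); return g>0
        b=onz(D[c],t[0]["position"],h/2)[:2]
        sc=[((sil(b+[i,j])&m).sum()/(sil(b+[i,j])|m).sum(),i,j) for i in range(-30,31,2) for j in range(-30,31,2)]
        mx=max(sc)[0]; g=np.array([s[1:] for s in sc if s[0]>mx-.02]).mean(0)
        print(n,c,round(t[0]["confidence"],2),round(mx,2),b+g)
E
```

```text
None [664.    3.6] 0.1489
[[-0.2  2. ]
 [ 0.4  1. ]
 [ 1.4  1.5]
 [ 1.4  2.1]
 [-2.2  1.3]
 [-2.6  1.8]
 [ 0.5  0.2]
 [ 0.4 -4.4]
 [-0.2 -3.9]
 [ 0.8 -1.7]
 [-2.2  0.3]
 [ 1.5 -6. ]]
top [664.2   2. ] 0.1489
scene [663.8   6.2] 0.1487
652.1008675412421 82.73891171542564
663.9714278789941 3.6245021728663995
675.841988216746 -75.48990736969284
jar_tall scene 0.82 0.89 [481.1 325.4]
jar_tall top 0.86 0.88 [478.4 326. ]
jar_medium scene 0.54 0.87 [466.9  34.6]
jar_medium top 0.5 0.81 [463.7  33.9]
jar_short scene 0.87 0.81 [ 524.9 -298.7]
jar_short top 0.59 0.66 [462.1 -44.9]
```

```bash
cat >> h.py <<'E'
from scipy.spatial.transform import Rotation as Ro
def plan(*targets, grasp=True):
    """rows (units of 25 mm, tool axes) from the present pose through world points of the grasp point"""
    np.set_printoptions(precision=2,suppress=True)
    s=ctrl.read_state(); R=Ro.from_euler("xyz",s["tool_rot"]).as_matrix()
    g=s["eef_pos"]-(19*R[:,2] if grasp else 0)
    print("t",s["clock"],"grasp",g,"rot",np.array(s["tool_rot"]),"toolz",R[:,2],"tooly",R[:,1],"q",np.array(s["qpos"]),"w",s["width"])
    for t in targets:
        print(t,"units",R.T@(np.array(t)-g)/25); g=np.array(t)
E
python3 -c "
from h import *
plan((525,-298,220),(525,-298,42))"
```

```text
t 5.1 grasp [440.7  313.53 520.94] rot [ 3.1   0.02 -3.03] toolz [ 0.02  0.04 -1.  ] tooly [-0.11  0.99  0.04] q [-0.78  0.27  0.17  1.37 -0.07  1.47  1.08] w 85.21931976887436
(525, -298, 220) units [ -0.4  -25.15  11.04]
(525, -298, 42) units [ 0.15 -0.29  7.11]
```

```bash
python3 -m crank '[[[0,-1,0.4,0],[0,-1,0.4,0],[0,-1,0.4,0],[0,-1,0.4,0],[0,-1,0.4,0],[0,-1,0.4,0],[0,-1,0.4,0],[0,-1,0.4,0],[0,-1,0.4,0],[0,-1,0.4,0],[0,-1,0.4,0],[0,-1,0.4,0]]]' >/dev/null; python3 -m crank '[[[0,-1,0.5,0],[0,-1,0.5,0],[0,-1,0.5,0],[0,-1,0.5,0],[0,-1,0.5,0],[0,-1,0.5,0],[0,-1,0.5,0],[0,-1,0.5,0],[0,-1,0.5,0],[0,-1,0.5,0],[0,-1,0.5,0],[0,-1,0.5,0]]]'; python3 -c "
from h import *
import cv2
cv2.imwrite('pics/w1.png',ctrl.get_image('wrist')['img'][:,:,::-1])
plan((525,-298,160),(525,-298,42))"
```

```text
clock: 7.1
eef_pos: [512.3, -271.4, 207.2]
tool_rot: [3.101, 0.021, -3.031]
force: [0.8, -0.2, 0.5]
width: 85.7
gripper_force: 0.0
t 7.15 grasp [ 510.56 -278.02  223.91] rot [ 3.11  0.02 -3.04] toolz [ 0.01  0.04 -1.  ] tooly [-0.11  0.99  0.04] q [ 0.26  0.58  0.33  1.75 -0.29  0.87  2.41] w 85.24293833216231
(525, -298, 160) units [-0.44 -0.95  2.53]
(525, -298, 42) units [ 0.09 -0.17  4.72]
```

View pics/w1.png

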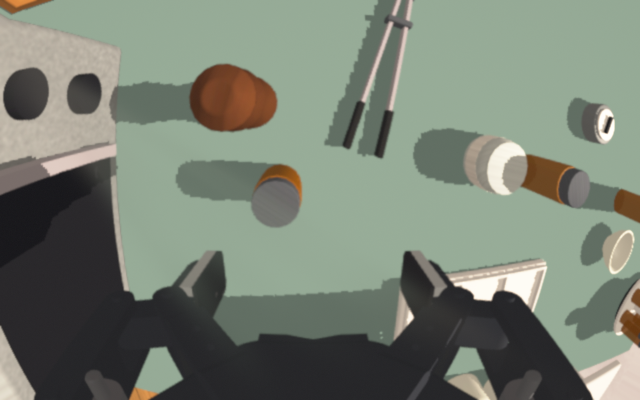

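The wrist view shows the short jar's lid at about (row 200, col 276) between the open fingers, with the mill at (97,230). I'll check that point against the scene estimate.

```bash
cat >> h.py <<'E'
def wonz(d,rc,z):
    K,E=d["intrinsics"],d["extrinsics"]
    x,y=rc[1]-K[0,2],rc[0]-K[1,2]; r=np.hypot(x,y); th=r/K[0,0]
    u=np.array([np.sin(th)*x/r,-np.sin(th)*y/r,-np.cos(th)]); v=E[:3,:3]@u; o=E[:3,3]
    return o+v*(z-o[2])/v[2]
E
python3 -m crank '[[[-0.4,-0.9,0,0],[0,0,0,0],[0,0,0,0]]]' >/dev/null
python3 - <<'E'
from h import *
import cv2
d=ctrl.get_image("wrist"); im=d["img"]
print(d["intrinsics"][0])
for r in ctrl.trace("wrist","jar_short")[:2]:
    ys,xs=np.nonzero(r["mask"]); g=im[ys,xs].astype(int)
    k=(g.max(1)-g.min(1))<30   # grey lid
    pts=np.c_[xs,ys][k]; (cx,cy),rad=cv2.minEnclosingCircle(pts.astype(np.float32))
    print(r["confidence"],r["position"],len(pts),(cy,cx),rad,wonz(d,(cy,cx),82),"mean",wonz(d,(pts[:,1].mean(),pts[:,0].mean()),80))
for r in ctrl.place_of("wrist","jar_short")[:1]: print(wonz(d,r["position"],0))
plan((525,-298,160),(525,-298,42))
E
```

```text
[309.70691629   0.         312.77901874]
0.6 [188.0, 299.8] 1903 (186.5, 297.5) 30.830278396606445 [ 519.06958533 -301.86062951   82.        ] mean [ 524.31500201 -299.43711811   80.        ]
[ 528.62311648 -298.05743015    0.        ]
t 7.55 grasp [ 523.95 -291.65  226.32] rot [ 3.1   0.02 -3.03] toolz [ 0.02  0.04 -1.  ] tooly [-0.11  0.99  0.04] q [ 0.28  0.61  0.33  1.69 -0.3   0.9   2.43] w 85.1841825765434
(525, -298, 160) units [ 0.04 -0.37  2.64]
(525, -298, 42) units [ 0.1  -0.19  4.71]
```

```bash
python3 -m crank '[[[0,-0.3,0.8,0],[0,-0.26,0.8,0],[0,0,0.8,0],[0.1,0,0.8,0],[0,0,0.8,0],[0,0,0.8,0],[0,0,0.8,0],[0,0,0.7,0],[0,0,0.5,0],[0,0,0.35,0],[0,0,0,0]]]'; python3 -m crank '[[[0,0,0,0],[0,0,0,0],[0,0,0,0],[0,0,0,0],[0,0,0,0],[0,0,0,0],[0,0,0,0],[0,0,0,0]]]' 1;python3 -c "
from h import *
plan()"
```

```text
clock: 8.47
eef_pos: [525.5, -297.5, 26.8]
tool_rot: [3.099, 0.019, -3.032]
force: [0.2, 0.4, -0.5]
width: 85.6
gripper_force: 0.0
clock: 9.13
eef_pos: [526.9, -299.4, 29.7]
tool_rot: [3.103, 0.023, -3.033]
force: [-0.3, 0.4, 5.3]
width: 46.7
gripper_force: 60.8
t 9.1333 grasp [ 526.57 -300.2    48.67] rot [ 3.1   0.02 -3.03] toolz [ 0.02  0.04 -1.  ] tooly [-0.11  0.99  0.04] q [ 0.36  0.85  0.22  1.78 -0.4   0.56  2.53] w 46.71490143843314
```

```bash
python3 -c "
from h import *
plan((526,-299,110),(560,-140,110),(560,-140,50))"; python3 -m crank '[[[0,0,-0.4,0],[0,0,-0.7,0],[0,0,-0.7,0],[0,0,-0.6,0],[0,0.5,-0.1,0],[-0.3,0.8,0,0],[-0.4,0.9,0,0],[-0.5,0.9,0,0],[-0.5,0.9,0,0],[-0.4,0.9,0,0],[0,0.8,0,0],[0,0.5,0,0]]]'; python3 -m crank '[[[0,0,0,0],[0,0,0,0]]]';python3 -c "
from h import *
plan((560,-140,51))"
```

```text
t 9.1333 grasp [ 526.57 -300.2    48.67] rot [ 3.1   0.02 -3.03] toolz [ 0.02  0.04 -1.  ] tooly [-0.11  0.99  0.04] q [ 0.36  0.85  0.22  1.78 -0.4   0.56  2.53] w 46.71490143843314
(526, -299, 110) units [-0.04  0.15 -2.45]
(560, -140, 110) units [-2.04  6.17  0.29]
(560, -140, 50) units [ 0.05 -0.09  2.4 ]
clock: 10.13
eef_pos: [560.0, -137.1, 97.6]
tool_rot: [3.098, 0.02, -3.029]
force: [-1.0, 0.8, -1.2]
width: 46.4
gripper_force: 61.7
clock: 10.3
eef_pos: [559.9, -141.3, 97.9]
tool_rot: [3.101, 0.02, -3.032]
force: [0.8, -0.5, -0.9]
width: 46.8
gripper_force: 61.8
t 10.3 grasp [ 559.58 -142.13  116.89] rot [ 3.1   0.02 -3.03] toolz [ 0.02  0.04 -1.  ] tooly [-0.11  0.99  0.04] q [ 0.05  0.72  0.28  1.85 -0.4   0.63  2.27] w 46.84251827951898
(560, -140, 51) units [ 0.03 -0.02  2.64]
```

```bash
python3 -m crank '[[[0,0,0.6,0],[0,0,0.7,0],[0,0,0.6,0],[0,0,0.4,0],[0,0,0.2,0],[0,0,0.1,0],[0,0,0,0],[0,0,0,0]]]'
```

```text
clock: 10.97
eef_pos: [561.8, -139.7, 33.5]
tool_rot: [3.102, 0.022, -3.033]
force: [0.4, 0.3, -0.9]
width: 46.7
gripper_force: 61.8
```

```bash
python3 -m crank '[[[0,0,0.08,0],[0,0,0.06,0],[0,0,0,0],[0,0,0,0]]]';python3 -m crank '[[[0,0,0.05,0],[0,0,0,0],[0,0,0,0]]]'
```

```text
clock: 11.3
eef_pos: [561.9, -139.0, 29.8]
tool_rot: [3.102, 0.022, -3.033]
force: [-0.0, -0.3, -0.4]
width: 46.7
gripper_force: 61.8
clock: 11.55
eef_pos: [562.0, -139.0, 29.7]
tool_rot: [3.101, 0.022, -3.033]
force: [-1.2, 1.2, 9.6]
width: 46.8
gripper_force: 63.2
```

```bash
python3 -m crank '[[[0,0,0,0],[0,0,0,0],[0,0,0,0],[0,0,0,0],[0,0,-0.3,0],[0,0,-0.8,0],[0,0,-1,0],[0,0,-1,0],[0,0,-1,0],[0,0,-1,0],[0,0,-1,0],[0,0,-1,0]]]' -1; python3 -m crank '[[[0.1,0.6,-1,0],[0.1,0.7,-1,0],[0.1,0.7,-1,0],[0.1,0.7,-1,0],[0.1,0.7,-1,0],[0,0.7,-1,0],[0,0.7,-1,0],[0,0.7,-1,0],[0,0.7,-1,0],[0,0.7,-1,0],[0,0.7,-1,0],[0,0.7,-1,0]]]';python3 -c "
from h import *
plan()
import cv2
cv2.imwrite('pics/s2.png',ctrl.get_image('scene')['img'][60:280,200:450,::-1].repeat(2,0).repeat(2,1))
"
```

```text
clock: 12.55
eef_pos: [558.3, -146.4, 207.3]
tool_rot: [3.101, 0.021, -3.033]
force: [0.8, 0.5, 0.0]
width: 85.7
gripper_force: 0.0
clock: 13.55
eef_pos: [517.7, 46.1, 515.2]
tool_rot: [3.101, 0.021, -3.033]
force: [1.0, 0.9, 0.0]
width: 85.4
gripper_force: 0.0
t 13.55 grasp [517.34  45.28 534.17] rot [ 3.1   0.02 -3.03] toolz [ 0.02  0.04 -1.  ] tooly [-0.11  0.99  0.04] q [-0.42  0.25  0.42  1.38 -0.14  1.51  1.68] w 85.44565689444777
```

View pics/s2.png

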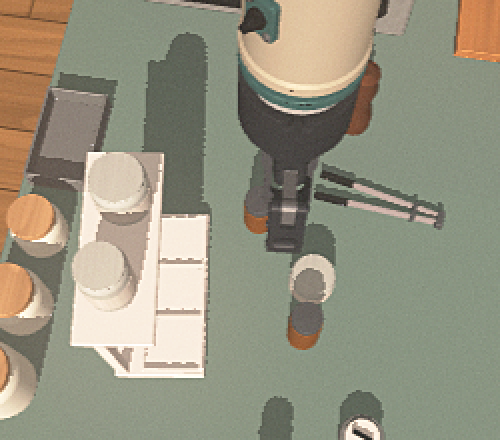

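The short jar stands upright near (215,258) in the crop, and nothing else has moved. Next I'll build up tilt at the q6 limit.

```bash
python3 -m crank '[[[0,0,-1,0],[0,0,-1,0],[0,0,-1,0],[0,0,-1,0],[0,0,-1,0],[0,0,-1,0],[0,0,-1,0],[0,0,-1,0]]]' >/dev/null; python3 -c "
from h import *
plan()"; python3 -m crank '[[[-1,0,0,0],[-1,0,0,0],[-1,0,0,0]]]' >/dev/null; python3 -c "
from h import *
plan()"
```

```text
t 14.2667 grasp [512.19  36.79 706.51] rot [ 3.1   0.03 -3.03] toolz [ 0.03  0.04 -1.  ] tooly [-0.11  0.99  0.04] q [-0.14  0.29  0.07  0.84 -0.06  1.98  1.58] w 85.55921917163671
t 14.5167 grasp [579.26  44.93 691.9 ] rot [ 3.1   0.06 -3.03] toolz [ 0.05  0.05 -1.  ] tooly [-0.11  0.99  0.04] q [-0.13  0.41  0.07  0.7  -0.08  1.98  1.58] w 85.56692268099327
```

```bash
python3 -m crank '[[[0,0,-1,0],[0,0,-1,0],[0,0,-1,0],[0,0,-1,0],[-0.1,0,-1,0],[-0.1,0,-1,0],[-0.1,0,-1,0],[-0.2,0,-1,0]]]' >/dev/null; python3 -c "
from h import *
plan()"
```

```text
t 15.1833 grasp [526.21  37.2  770.22] rot [ 3.1   0.2  -3.04] toolz [ 0.19  0.06 -0.98] tooly [-0.11  0.99  0.04] q [-0.15  0.27  0.09  0.69 -0.08  1.98  1.58] w 85.49987689869086
```

```bash
python3 -m crank '[[[-0.3,0,-1,0],[-0.3,0,-1,0],[-0.3,0,-1,0],[-0.3,0,-1,0],[-0.3,0,-1,0],[-0.3,0,-1,0],[-0.4,0,-1,0],[-0.4,0,-1,0],[-0.4,0,-1,0],[-0.4,0,-1,0],[-0.4,0,-1,0],[-0.4,0,-1,0]]]' >/dev/null; python3 -c "
from h import *
plan()"
```

```text
t 16.1833 grasp [490.25  30.09 873.42] rot [ 3.1   0.44 -3.05] toolz [ 0.42  0.08 -0.91] tooly [-0.11  0.99  0.04] q [-0.16  0.18  0.13  0.55 -0.09  1.98  1.58] w 85.21199301580457
```

```bash
python3 -m crank '[[[-0.4,0,-1,0],[-0.4,0,-1,0],[-0.4,0,-1,0],[-0.4,0,-1,0],[-0.4,0,-1,0],[-0.4,0,-1,0],[-0.5,0,-1,0],[-0.5,0,-1,0],[-0.5,0,-1,0],[-0.5,0,-1,0],[-0.5,0,-1,0],[-0.5,0,-1,0]]]' >/dev/null; python3 -c "
from h import *
plan((500,30,500))"
```

```text
t 17.1833 grasp [423.84  19.83 975.11] rot [ 3.1   0.68 -3.06] toolz [ 0.62  0.1  -0.78] tooly [-0.11  0.99  0.04] q [-0.23  0.07  0.22  0.42 -0.11  1.98  1.57] w 85.20845422272674
(500, 30, 500) units [ 9.53 -0.6  16.71]
```

```bash
python3 -m crank '[[[0.5,0,1,-0.8],[0.5,0,1,0],[0.5,0,1,0],[0.5,0,1,0],[0.5,0,1,0],[0.5,0,1,0],[0.5,0,1,0],[0.5,0,1,0],[0.5,0,1,0],[0.5,0,1,0],[0.5,0,1,0],[0.5,0,1,0]]]' -0.45; python3 -m crank '[[[0.8,0,1,0],[0.8,0,1,0],[0.8,0,1,0],[0.8,0,1,0],[0,0,0,0]]]'; python3 -c "
from h import *
plan((380,20,190),(465,34,82))"
```

```text
clock: 18.18
eef_pos: [505.6, 33.5, 635.5]
tool_rot: [3.138, 0.679, -2.992]
force: [0.6, 0.1, 0.5]
width: 62.1
gripper_force: 0.0
clock: 18.6
eef_pos: [501.6, 33.4, 499.8]
tool_rot: [3.139, 0.663, -2.992]
force: [-1.5, -0.1, -0.7]
width: 62.2
gripper_force: 0.0
t 18.6 grasp [490.05  31.57 514.81] rot [ 3.14  0.66 -2.99] toolz [ 0.61  0.09 -0.79] tooly [-0.15  0.99  0.  ] q [-0.31 -0.15  0.17  2.02  0.02  0.61  1.58] w 62.161945749408936
(380, 20, 190) units [11.48  0.17  7.52]
(465, 34, 82) units [-0.06  0.03  5.53]
```

```bash
cat > kin.py <<'E'
import numpy as np
from scipy.spatial.transform import Rotation as Ro
from scipy.optimize import least_squares
LO=np.array([-3.06,-.37,-1.25,.18,-1.1,.23,-2.94]);HI=np.array([3.06,2.12,1.32,2.47,4.24,1.98,2.94])
Z=lambda a:Ro.from_euler("z",a);Y=lambda a:Ro.from_euler("y",a)
P0=np.array([563,380,364,345,0.,0,0,0])
def fk(q,P=P0,s=-1):
    e=np.array([0,0,1.])
    R=Z(s*q[0])*Y(q[1]); p=np.array([0,0,P[3]])+R.apply([P[4],0,P[0]])
    R=R*Z(s*q[2])*Y(q[3]); p=p+R.apply([P[5],0,P[1]])
    R=R*Z(s*q[4])*Y(q[5]); p=p+R.apply([P[6],0,P[2]])
    return p,R*Z(s*q[6]+P[7])
DATA=[([-1.26581248,.62931637,.03848114,1.51838871,-.02699911,.99630661,-.01998769],[235.29,605.24,230.4],[-3.1397,0,2.7708]),
([-1.27056141,.50681741,.05874823,.91444164,-.02888549,1.72069782,-.02350477],[235.4,605.5,532.8],[3.141,0,2.771]),
([-1.30191614,.50426505,.15638561,.61508033,-.08297281,1.98069329,-.00204168],[227.8,585.7,645.4],[3.096,.001,2.77]),
([-.77186478,.26340412,.16941883,1.37641169,-.06952147,1.46822882,1.07765573],[441,311.4,502.2],[3.102,.021,-3.032]),
([.36,.85,.22,1.78,-.4,.56,2.53],[526.9,-299.4,29.7],[3.103,.023,-3.033]),
([.05,.72,.28,1.85,-.4,.63,2.27],[559.9,-141.3,97.9],[3.101,.02,-3.032]),
([-.31,-.15,.17,2.02,.02,.61,1.58],[501.6,33.4,499.8],[3.139,.663,-2.992])]
def fit(s):
    def f(P):
        r=[]
        for q,p,e in DATA:
            a,R=fk(q,P,s); r+=list(a-p)+list(300*(R.inv()*Ro.from_euler("xyz",e)).as_rotvec())
        return r
    b=min((least_squares(f,np.r_[P0[:7],k]) for k in(0,1.57,3.14,-1.57)),key=lambda o:o.cost)
    return b.x,np.sqrt(2*b.cost/len(b.fun)),b.fun
E
python3 - <<'E'
from kin import *
np.set_printoptions(precision=1,suppress=True)
for s in(-1,1):
    P,r,f=fit(s); print(s,P,r); 
    if r<20: print(f.reshape(-1,6)); np.save("P.npy",P)
E
```

```text
-1 [550.  394.6 383.2 342.8 -74.2   0.2 -57.8   1.6] 8.288292648065374
[[-22.8  10.5   2.1  -0.    0.   -0. ]
 [-23.1   8.9   2.5  -0.1  -0.   -0.1]
 [-19.1   8.4   7.9  -0.1  -0.1  -0. ]
 [-12.1  11.4 -15.7   0.1  -0.1  -0. ]
 [  5.5  -2.4  10.9  -0.9   0.7  -0.1]
 [ -4.   -3.2   1.4   1.3  -0.8  -0.9]
 [  0.   18.3  -9.    0.4  -1.    1.2]]
1 [  56.5  208.9  974.7  828.3  -57.1 -621.7  441.7   -1.4] 206.07551153737717
```

```bash
sed -i 's/\[P\[4\],0,P\[0\]\]/[P[4],P[8],P[0]]/; s/\[P\[5\],0,P\[1\]\]/[P[5],P[9],P[1]]/; s/\[P\[6\],0,P\[2\]\]/[P[6],P[10],P[2]]/; s/345,0.,0,0,0\]/345,0.,0,0,0,0,0,0]/; s/k\] *) *for/k,0,0,0]) for/; s/np.r_\[P0\[:7\],k\]/np.r_[P0[:7],k,0,0,0]/' kin.py
python3 - <<'E'
from kin import *
np.set_printoptions(precision=1,suppress=True)
P,r,f=fit(-1); print(P,r); print(f.reshape(-1,6)[:,:3])
np.save("P.npy",P)
E
```

```text
[558.3 382.2 352.3 338.8  -0.4  -0.7  -0.2   1.6 -16.2  -8.9  -3.5] 0.6874066818899549
[[ 0.4 -0.2  0.2]
 [ 0.3 -0.4  0.2]
 [ 0.5 -0.2 -0.1]
 [ 0.7 -0.  -0.1]
 [ 1.8 -0.5  1.1]
 [-1.7  0.5 -1.1]
 [-0.2  1.4 -0.2]]
```

```bash
cat >> kin.py <<'E'
try: P1=np.load("P.npy")
except Exception: P1=None
def ik(p,R,q0,reg=0.0,w=300):
    f=lambda q:np.r_[fk(q,P1)[0]-p,w*(fk(q,P1)[1].inv()*R).as_rotvec(),reg*(q-q0)]
    o=least_squares(f,np.clip(q0,LO+1e-3,HI-1e-3),bounds=(LO,HI)); e=f(o.x)[:6]
    return o.x,np.linalg.norm(e[:3]),np.linalg.norm(e[3:])/w
E
python3 - <<'E'
from kin import *
np.set_printoptions(precision=2,suppress=True)
rng=np.random.default_rng(0)
def test(name,g,tilt,yaw):
    # tool y horizontal = rack y
    R=Ro.from_euler("xyz",[np.pi,tilt,yaw-np.pi]) 
    p=np.array(g)+19*R.as_matrix()[:,2]
    S=[]
    for k in range(30):
        q,a,b=ik(p,R,rng.uniform(LO,HI))
        if a<1 and b<.005: S.append(q)
    S=np.array(S)
    print(name,tilt,len(S)); 
    if len(S): print(S[np.argsort(S[:,4])][::max(1,len(S)//4)])
for t in(.66,):
    test("med",(465,34,82),t,.149); test("medbay",(664,3,98),t,.149); test("tallbay",(652,82,120),t,.149); test("shortbay",(676,-76,61),t,.149)
    test("short",(562,-139,45),t,.149); test("tall",(480,325,105),t,.149);test("tall r",(480,325,105),t,.6)
    test("above medbay",(600,3,250),t,.149)
    test("above",(560,3,300),t,.149)
E
```

```text
med 0.66 0
medbay 0.66 14
[[ 0.68  1.12 -1.12  2.16  2.23  0.87 -0.13]
 [ 0.59  1.   -0.93  2.16  2.33  0.72 -0.32]
 [ 0.48  0.9  -0.72  2.17  2.49  0.59 -0.56]
 [ 0.14  0.79 -0.19  2.17  3.11  0.46 -1.34]
 [-0.36  0.86  0.56  2.19  3.87  0.69 -2.3 ]]
tallbay 0.66 21
[[ 0.46  0.99 -1.01  2.18  2.2   0.85 -0.35]
 [ 0.24  0.81 -0.61  2.19  2.44  0.6  -0.73]
 [ 0.19  0.79 -0.52  2.19  2.52  0.56 -0.83]
 [ 0.07  0.75 -0.34  2.19  2.71  0.49 -1.07]
 [-0.85  1.17  1.24  2.22  4.11  1.09 -2.94]]
shortbay 0.66 13
[[ 0.87  1.31 -1.24  2.1   2.22  0.91  0.17]
 [ 0.69  1.04 -0.81  2.1   2.5   0.58 -0.33]
 [ 0.57  0.96 -0.6   2.11  2.75  0.49 -0.66]
 [ 0.35  0.88 -0.27  2.11  3.22  0.45 -1.26]
 [-0.52  1.4   1.31  2.14  4.06  1.43 -2.81]]
short 0.66 17
[[ 1.05  1.23 -1.08  2.33  2.48  0.82 -0.03]
 [ 1.    1.16 -0.98  2.33  2.57  0.75 -0.17]
 [ 0.74  0.96 -0.52  2.33  3.1   0.63 -0.84]
 [ 0.5   0.9  -0.16  2.34  3.49  0.69 -1.33]
 [-0.06  1.04  0.69  2.36  3.97  1.13 -2.05]]
tall 0.66 24
[[-0.18  1.1  -1.15  2.31  1.98  1.41 -0.84]
 [-0.49  0.82 -0.57  2.32  2.09  0.93 -1.12]
 [-0.89  0.75  0.04  2.34  2.39  0.6  -1.53]
 [-1.12  0.78  0.37  2.34  2.74  0.48 -1.93]]
tall r 0.66 14
[[-0.03  0.99 -0.99  2.39  2.33  1.   -0.58]
 [-0.22  0.84 -0.65  2.39  2.54  0.8  -0.89]
 [-0.24  0.83 -0.61  2.4   2.57  0.79 -0.93]
 [-0.57  0.74 -0.12  2.4   2.98  0.67 -1.44]
 [-0.82  0.76  0.24  2.41  3.32  0.69 -1.84]]
above medbay 0.66 14
[[ 0.81  0.72 -1.23  2.23  1.85  0.65 -0.01]
 [ 0.63  0.55 -0.88  2.24  2.03  0.38 -0.24]
 [ 0.56  0.51 -0.77  2.24  2.13  0.31 -0.35]
 [ 0.53  0.5  -0.72  2.24  2.18  0.29 -0.41]
 [-0.17  0.41  0.24  2.25  4.01  0.27 -2.32]]
above 0.66 15
[[ 0.9   0.52 -1.25  2.27  1.67  0.48  0.09]
 [ 0.81  0.44 -1.08  2.27  1.71  0.35  0.04]
 [ 0.73  0.39 -0.94  2.27  1.76  0.26 -0.02]
 [ 0.71  0.38 -0.92  2.27  1.77  0.25 -0.03]
 [ 0.69  0.37 -0.89  2.27  1.78  0.23 -0.05]]
```

```bash
python3 - <<'E'
from kin import *
np.set_printoptions(precision=2,suppress=True)
R=Ro.from_euler("xyz",[3.139,.663,-2.992]); q0=np.array([-.31,-.15,.17,2.02,.02,.61,1.58]); p0=np.array([501.6,33.4,499.8])
for name,dirn,n in(("in",(-1,0,0),12),("down",(-.1,0,-1),16),("fwd-down",(.4,0,-1),14),("fwd-down-left",(.4,.5,-1),12)):
    p,q,Rc=p0.copy(),q0.copy(),R
    for i in range(n):
        p,Rx=fk(q,P1); p=p+25*np.array(dirn)/np.linalg.norm(dirn)
        q,a,b=ik(p,Rx,q,reg=2.)   # pose carried on from what was reached
        if i%3==2: print(name,i,fk(q,P1)[0],fk(q,P1)[1].as_euler("xyz"),q)
E
```

```text
in 2 [426.41  34.79 499.58] [ 3.14  0.66 -2.99] [-0.28 -0.3   0.09  2.12  0.07  0.66  1.5 ]
in 5 [370.5   34.78 495.71] [ 3.13  0.61 -2.99] [ 0.08 -0.37 -0.13  2.14 -0.17  0.77  1.76]
in 8 [335.63  33.67 488.83] [ 3.1   0.49 -2.98] [ 0.12 -0.37 -0.13  2.1  -0.2   0.94  1.81]
in 11 [296.73  30.89 483.89] [ 3.06  0.37 -2.98] [ 0.18 -0.37 -0.13  2.07 -0.22  1.11  1.87]
down 2 [493.94  34.79 424.95] [ 3.14  0.66 -2.99] [-0.31 -0.1   0.19  2.19 -0.    0.39  1.6 ]
down 5 [486.46  33.55 357.42] [ 3.13  0.62 -2.99] [-0.   -0.   -0.09  2.3  -0.21  0.23  1.83]
down 8 [482.31  32.18 292.21] [ 3.12  0.56 -2.99] [-0.76  0.14  0.79  2.38 -1.1   0.23  2.76]
down 11 [478.72  30.65 237.84] [ 3.11  0.45 -2.98] [-0.41  0.25  0.44  2.36 -1.1   0.23  2.77]
down 14 [477.43  29.06 181.73] [ 3.09  0.34 -2.98] [-0.27  0.38  0.29  2.34 -1.1   0.23  2.78]
fwd-down 2 [529.26  34.79 429.94] [ 3.14  0.66 -2.99] [-0.32 -0.04  0.21  2.13 -0.07  0.4   1.68]
fwd-down 5 [557.15  34.76 360.44] [ 3.14  0.66 -2.99] [-0.67  0.11  0.65  2.21 -0.67  0.23  2.29]
fwd-down 8 [586.93  34.28 299.3 ] [ 3.13  0.6  -2.99] [-0.45  0.27  0.48  2.19 -1.1   0.23  2.73]
fwd-down 11 [618.68  33.58 240.48] [ 3.12  0.53 -2.99] [-0.3   0.41  0.32  2.11 -1.1   0.23  2.73]
fwd-down-left 2 [526.67  66.37 436.42] [ 3.14  0.66 -2.99] [-0.32 -0.04  0.12  2.11  0.08  0.41  1.47]
fwd-down-left 5 [551.94  97.95 373.35] [ 3.14  0.66 -2.99] [-0.3   0.09  0.03  2.18  0.3   0.23  1.19]
fwd-down-left 8 [577.24 129.56 310.37] [ 3.14  0.66 -2.99] [ 0.01  0.26 -0.42  2.21  1.39  0.23  0.06]
fwd-down-left 11 [602.52 161.15 247.25] [ 3.14  0.66 -2.99] [ 0.02  0.44 -0.54  2.21  1.87  0.39 -0.44]
```

```bash
python3 - <<'E'
from kin import *
np.set_printoptions(precision=2,suppress=True)
R=Ro.from_euler("xyz",[3.139,.663,-2.992]); q0=np.array([-.31,-.15,.17,2.02,.02,.61,1.58])
def run(name,path):
    q=q0.copy()
    for dirn,n in path:
        for i in range(n):
            p,Rx=fk(q,P1); q,a,b=ik(p+25*np.array(dirn),Rx,q,reg=2.)
        print(name,dirn,n,fk(q,P1)[0],fk(q,P1)[1].as_euler("xyz"),q)
run("a",[((-.9,0,-.5),8),((-.9,0,-.5),6),((-.9,0,-.5),6),((1,0,0),6)])
run("b",[((-.5,0,-.9),8),((-.5,0,-.9),6),((-.5,0,-.9),6),((1,0,0),6)])
run("c",[((-.7,.3,-.7),8),((-.7,.3,-.7),6),((-.7,.3,-.7),6),((1,0,0),6)])
run("d",[((-.7,-.2,-.7),8),((-.7,-.2,-.7),6),((-.7,-.2,-.7),6),((1,0,0),6)])
E
```

```text
a (-0.9, 0, -0.5) 8 [337.23  34.79 391.26] [ 3.13  0.63 -2.99] [ 0.09 -0.37 -0.16  2.44 -0.26  0.45  1.85]
a (-0.9, 0, -0.5) 6 [258.9   30.52 340.19] [ 3.08  0.4  -2.98] [ 0.37 -0.37 -0.27  2.47 -0.41  0.69  2.13]
a (-0.9, 0, -0.5) 6 [175.49  21.25 317.68] [ 3.03  0.17 -2.96] [ 0.6  -0.37 -0.32  2.47 -0.36  0.96  2.26]
a (1, 0, 0) 6 [325.48  21.24 317.69] [ 3.03  0.17 -2.96] [ 0.58 -0.04 -0.54  2.26 -0.24  0.79  1.95]
b (-0.5, 0, -0.9) 8 [406.43  34.97 326.48] [ 3.14  0.62 -2.99] [ 1.09 -0.14 -1.04  2.47 -1.1   0.26  2.76]
b (-0.5, 0, -0.9) 6 [365.8   31.64 258.04] [ 3.1   0.38 -2.98] [ 1.04  0.13 -1.22  2.47  0.29  0.26  1.32]
b (-0.5, 0, -0.9) 6 [342.75  30.3  165.1 ] [ 3.06  0.14 -2.97] [ 0.79  0.57 -1.25  2.47  1.07  0.56  0.44]
b (1, 0, 0) 6 [492.74  30.31 165.1 ] [ 3.06  0.14 -2.97] [ 0.7   0.76 -1.19  2.11  1.    0.79  0.67]
c (-0.7, 0.3, -0.7) 8 [362.3   95.2  361.25] [-3.14  0.65 -2.99] [ 0.61 -0.33 -0.75  2.47 -0.68  0.31  2.12]
c (-0.7, 0.3, -0.7) 6 [283.9  160.06 302.12] [-3.09  0.46 -2.99] [ 0.68 -0.37 -1.18  2.47 -0.3   0.41  1.41]
c (-0.7, 0.3, -0.7) 6 [180.06 203.84 279.42] [-3.11  0.34 -3.  ] [ 0.38 -0.37 -1.25  2.47 -0.19  0.56  0.97]
c (1, 0, 0) 6 [309.39 180.64 310.67] [ 3.09  0.38 -3.  ] [ 0.96 -0.37 -1.25  2.37 -0.63  0.58  1.86]
d (-0.7, -0.2, -0.7) 8 [363.09  -5.48 362.67] [ 3.14  0.65 -2.99] [ 1.08 -0.31 -0.64  2.47 -1.05  0.6   2.94]
d (-0.7, -0.2, -0.7) 6 [290.84 -45.46 314.89] [ 3.09  0.43 -2.99] [ 1.36 -0.25 -0.71  2.47 -0.78  0.76  2.94]
d (-0.7, -0.2, -0.7) 6 [220.03 -99.34 261.91] [ 2.99  0.24 -2.98] [ 2.06 -0.03 -1.25  2.47 -0.49  0.73  2.93]
d (1, 0, 0) 6 [369.98 -99.34 261.96] [ 2.99  0.24 -2.98] [ 1.25  0.27 -1.    2.25 -0.02  0.58  2.05]
```

```bash
python3 -m crank '[[[1,0.13,-0.15,0],[1,0.13,-0.15,0],[1,0.13,-0.15,0],[1,0.13,-0.15,0],[1,0.13,-0.15,0],[1,0.13,-0.15,0],[1,0.13,-0.15,0],[1,0.13,-0.15,0],[1,0.13,-0.1,0],[1,0.13,0,0],[1,0.13,0.1,0],[1,0.13,0.1,0]]]'; python3 -c "
from h import *
plan()"
```

```text
clock: 19.6
eef_pos: [326.5, 34.0, 380.9]
tool_rot: [3.128, 0.614, -2.991]
force: [0.6, -0.7, 0.1]
width: 62.0
gripper_force: 0.0
t 19.6 grasp [315.75  32.07 396.4 ] rot [ 3.13  0.61 -2.99] toolz [ 0.57  0.1  -0.82] tooly [-0.16  0.99  0.01] q [ 0.21 -0.37 -0.22  2.46 -0.39  0.46  2.  ] w 61.99029127058711
```

```bash
python3 -m crank '[[[1,0.13,0.1,0],[1,0.13,0.1,0],[1,0.13,0.1,0],[1,0.13,0.1,0],[1,0.13,0.1,0],[1,0.13,0.2,0],[1,0.13,0.2,0],[1,0.13,0.2,0],[1,0.13,0.2,0],[1,0.13,0.2,0],[1,0.13,0.2,0],[1,0.13,0.2,0]]]'; python3 -c "
from h import *
plan()"
```

```text
clock: 20.6
eef_pos: [259.2, 38.4, 343.2]
tool_rot: [3.106, 0.398, -2.984]
force: [0.3, 0.4, -0.0]
width: 62.1
gripper_force: 0.0
t 20.6 grasp [252.02  36.56 360.69] rot [ 3.11  0.4  -2.98] toolz [ 0.38  0.1  -0.92] tooly [-0.17  0.98  0.03] q [ 0.13 -0.37 -0.21  2.47 -0.23  0.66  1.82] w 62.1100449014474
```

```bash
cat >> kin.py <<'E'
def run(name,q0,path):
    np.set_printoptions(precision=2,suppress=True)
    q=np.array(q0)
    for dirn,n in path:
        for i in range(n):
            p,Rx=fk(q,P1); q,a,b=ik(p+25*np.array(dirn),Rx,q,reg=2.)
        print(name,dirn,n,fk(q,P1)[0],fk(q,P1)[1].as_euler("xyz"),q)
E
python3 - <<'E'
from kin import *
from cell import ctrl
q=ctrl.read_state()["qpos"]
run("in",q,[((-1,0,-.2),10),((1,0,0),8),((.4,0,-.9),6)])
run("down",q,[((0,0,-1),10),((1,0,0),8)])
run("outdown",q,[((.4,0,-1),10),((.6,0,0),8)])
run("indown",q,[((-.7,0,-.7),10),((1,0,0),8)])
E
```

```text
in (-1, 0, -0.2) 10 [116.08  46.12 313.85] [ 3.07 -0.01 -2.96] [ 0.02 -0.37 -0.22  2.47 -0.18  1.05  1.66]
in (1, 0, 0) 8 [316.08  46.12 313.85] [ 3.07 -0.01 -2.96] [ 0.04  0.04 -0.2   2.18 -0.08  0.94  1.64]
in (0.4, 0, -0.9) 6 [376.08  46.12 178.86] [ 3.07 -0.01 -2.96] [ 0.01  0.36 -0.18  2.26 -0.02  0.54  1.61]
down (0, 0, -1) 10 [271.98  38.01 265.08] [ 3.12  0.2  -2.98] [ 1.55 -0.37 -1.25  2.47 -0.71  0.75  2.56]
down (1, 0, 0) 8 [392.08  32.91 338.08] [-3.13  0.41 -2.98] [ 1.59 -0.37 -1.25  2.28 -0.81  0.75  2.58]
outdown (0.4, 0, -1) 10 [317.11  35.02 276.67] [ 3.13  0.33 -2.98] [ 1.57 -0.37 -1.25  2.47 -0.88  0.67  2.7 ]
outdown (0.6, 0, 0) 8 [387.42  32.11 325.16] [-3.13  0.44 -2.98] [ 1.59 -0.37 -1.25  2.34 -0.9   0.69  2.67]
indown (-0.7, 0, -0.7) 10 [163.97  46.33 289.09] [ 3.1   0.02 -2.97] [ 0.98 -0.37 -0.83  2.47 -0.39  0.96  2.16]
indown (1, 0, 0) 8 [363.91  46.31 289.14] [ 3.1   0.02 -2.97] [ 0.75  0.26 -1.1   2.13  0.26  0.88  1.24]
```

```bash
python3 -m crank '[[[1,0.15,-0.2,0],[1,0.15,-0.15,0],[1,0.15,-0.1,0],[1,0.15,-0.1,0],[1,0.15,-0.1,0],[1,0.15,0,0],[1,0.15,0,0],[1,0.15,0,0],[1,0.15,0,0],[1,0.15,0,0]]]'; python3 -c "
from h import *
plan()"; python3 - <<'E'
from kin import *
from cell import ctrl
q=ctrl.read_state()["qpos"]
run("a",q,[((1,0,0),8),((.5,0,-.9),6),((.5,0,-.9),4)])
run("b",q,[((-1,0,-.2),4),((1,0,0),8),((.5,0,-.9),6),((.5,0,-.9),4)])
E
```

```text
clock: 21.43
eef_pos: [197.7, 53.9, 324.9]
tool_rot: [3.097, 0.222, -2.977]
force: [-0.8, -1.9, 0.5]
width: 61.7
gripper_force: 0.0
t 21.4333 grasp [193.69  52.36 343.42] rot [ 3.1   0.22 -2.98] toolz [ 0.21  0.08 -0.97] tooly [-0.17  0.98  0.04] q [-0.1  -0.37 -0.18  2.47 -0.12  0.82  1.54] w 61.71691462013133
a (1, 0, 0) 8 [397.88  53.6  324.35] [ 3.1   0.22 -2.98] [-0.06  0.04 -0.11  2.18 -0.06  0.71  1.61]
a (0.5, 0, -0.9) 6 [472.88  53.6  189.36] [ 3.1   0.22 -2.98] [-0.06  0.37 -0.1   2.23 -0.04  0.32  1.63]
a (0.5, 0, -0.9) 4 [523.01  53.6   99.58] [ 3.1   0.22 -2.98] [-0.27  0.61  0.22  2.18 -0.91  0.23  2.52]
b (-1, 0, -0.2) 4 [135.5   67.05 314.  ] [ 3.12  0.07 -2.97] [-0.28 -0.37 -0.22  2.47 -0.09  0.97  1.31]
b (1, 0, 0) 8 [335.5   67.05 314.  ] [ 3.12  0.07 -2.97] [-0.2   0.03 -0.07  2.2  -0.01  0.85  1.48]
b (0.5, 0, -0.9) 6 [410.5   67.05 179.01] [ 3.12  0.07 -2.97] [-0.18  0.37 -0.05  2.25  0.01  0.46  1.51]
b (0.5, 0, -0.9) 4 [460.5   67.05  89.02] [ 3.12  0.07 -2.97] [-0.17  0.6  -0.04  2.2   0.03  0.27  1.52]
```

```bash
python3 -m crank '[[[1,0.15,0,0],[1,0.15,0,0],[1,0.15,0,0],[1,0.15,0,0],[1,0.15,0,0]]]'; python3 -c "
from h import *
plan((460,34,200),(465,34,80))"
```

```text
clock: 21.85
eef_pos: [154.5, 84.7, 319.7]
tool_rot: [3.116, 0.141, -2.975]
force: [0.2, 0.4, -0.3]
width: 62.1
gripper_force: 0.0
t 21.85 grasp [151.96  83.77 338.5 ] rot [ 3.12  0.14 -2.97] toolz [ 0.13  0.05 -0.99] tooly [-0.17  0.99  0.03] q [-0.46 -0.37 -0.17  2.47 -0.03  0.91  1.13] w 62.0963850128473
(460, 34, 200) units [-10.92  -4.19   7.04]
(465, 34, 80) units [ 0.48 -0.16  4.78]
```

```bash
python3 -m crank '[[[-1,-0.38,0.5,0],[-1,-0.38,0.5,0],[-1,-0.38,0.6,0],[-1,-0.38,0.6,0],[-1,-0.38,0.7,0],[-1,-0.38,0.7,0],[-1,-0.38,0.7,0],[-1,-0.38,0.7,0],[-1,-0.38,0.7,0],[-1,-0.38,0.7,0],[-0.9,-0.38,0.6,0],[0,0,0,0]]]'; python3 - <<'E'
from h import *
d=ctrl.get_image("wrist"); im=d["img"]
for n in("jar_medium","low_tin"):
  for r in ctrl.trace("wrist",n)[:1]:
    ys,xs=np.nonzero(r["mask"]); g=im[ys,xs].astype(int)
    k=(g.max(1)-g.min(1))<30
    print(n,r["confidence"],r["position"],k.sum(),wonz(d,(ys[k].mean(),xs[k].mean()),104 if n[0]=="j" else 53))
  for r in ctrl.place_of("wrist",n)[:1]: print(wonz(d,r["position"],0))
plan((465,34,80))
E
```

```text
clock: 22.85
eef_pos: [467.1, 34.9, 180.3]
tool_rot: [3.116, 0.143, -2.975]
force: [1.9, -0.7, 0.7]
width: 61.8
gripper_force: 0.0
jar_medium 0.84 [183.0, 308.5] 2944 [464.82965353  32.96702994 104.        ]
[463.50322341  34.24377122   0.        ]
low_tin 0.81 [155.3, 227.3] 4412 [460.78198705 -42.37684551  53.        ]
[464.84174724 -44.42369533   0.        ]
t 23.1 grasp [458.66  35.25 201.3 ] rot [ 3.11  0.14 -2.97] toolz [ 0.13  0.05 -0.99] tooly [-0.17  0.98  0.03] q [-0.18  0.39  0.09  2.2  -0.17  0.42  1.8 ] w 62.13276452115873
(465, 34, 80) units [ 0.44 -0.22  4.83]
```

```bash
python3 -m crank '[[[0.2,-0.1,0.6,0],[0.2,-0.1,0.8,0],[0,0,0.8,0],[0,0,0.8,0],[0,0,0.8,0],[0,0,0.6,0],[0,0,0.4,0],[0,0,0,0]]]'; python3 -c "
from h import *
plan((464.5,33.5,80))"
```

```text
clock: 23.77
eef_pos: [461.8, 38.1, 85.3]
tool_rot: [3.104, 0.131, -2.973]
force: [-0.5, -0.2, 0.4]
width: 61.7
gripper_force: 0.0
t 23.7667 grasp [459.49  37.   104.12] rot [ 3.1   0.13 -2.97] toolz [ 0.12  0.06 -0.99] tooly [-0.17  0.98  0.04] q [-0.28  0.61  0.25  2.27 -0.94  0.24  2.57] w 61.73925471879132
(464.5, 33.5, 80) units [-0.05 -0.21  0.97]
```

```bash
python3 -m crank '[[[-0.05,-0.25,0.5,0],[0,0,0.5,0],[0,0,0.3,0],[0,0,0,0]]]'; python3 -c "
from h import *
plan((464.5,33.5,80))"
```

```text
clock: 24.1
eef_pos: [473.3, 33.6, 59.1]
tool_rot: [3.102, 0.123, -2.972]
force: [-0.2, 0.0, -0.4]
width: 61.6
gripper_force: 0.0
t 24.1 grasp [471.11  32.51  77.9 ] rot [ 3.1   0.12 -2.97] toolz [ 0.11  0.06 -0.99] tooly [-0.17  0.98  0.04] q [-0.26  0.68  0.25  2.25 -1.09  0.23  2.74] w 61.63137940020971
(464.5, 33.5, 80) units [ 0.24  0.09 -0.11]
```

```bash
python3 -m crank '[[[0.22,0.05,0,0],[0,0,0,0]]]';python3 -m crank '[[[0,0,0,0],[0,0,0,0],[0,0,0,0],[0,0,0,0],[0,0,0,0],[0,0,0,0]]]' 1; python3 -c "
from h import *
plan((560,60,150))"
```

```text
clock: 24.27
eef_pos: [467.7, 33.7, 60.8]
tool_rot: [3.101, 0.119, -2.972]
force: [-0.5, 1.2, -1.1]
width: 61.9
gripper_force: 0.0
clock: 24.77
eef_pos: [468.8, 33.4, 61.2]
tool_rot: [3.102, 0.121, -2.973]
force: [-2.2, -0.4, 10.5]
width: 46.4
gripper_force: 59.7
t 24.7667 grasp [466.62  32.29  80.05] rot [ 3.1   0.12 -2.97] toolz [ 0.11  0.06 -0.99] tooly [-0.17  0.98  0.04] q [-0.27  0.67  0.25  2.26 -1.1   0.23  2.74] w 46.3744600721243
(560, 60, 150) units [-4.18  0.56 -2.29]
```

```bash
python3 -m crank '[[[0,0,-0.4,0],[0,0,-0.7,0],[0,0,-0.7,0],[0,0,-0.3,0],[-0.5,0,0,0],[-0.8,0.1,0,0],[-0.9,0.1,0,0],[-0.8,0,0,0],[-0.5,0,0,0],[0,0,0,0],[0,0,0,0]]]'; python3 - <<'E'
from h import *
from kin import *
plan((560,50,80.5))
rng=np.random.default_rng(0)
R=Ro.from_euler("xyz",[np.pi,.66,.149-np.pi]);z=R.as_matrix()[:,2]
for g in((560,50,82),(560,50,82)-80*z,(575,50,82)):
    S=[ik(np.array(g)+19*z,R,rng.uniform(LO,HI)) for _ in range(12)]
    S=np.array([s[0] for s in S if s[1]<1 and s[2]<.01]); print(len(S)); print(S[:2])
E
```

```text
clock: 25.68
eef_pos: [546.9, 50.0, 122.4]
tool_rot: [3.102, 0.118, -2.972]
force: [-0.4, -0.4, -2.9]
width: 46.4
gripper_force: 62.5
t 25.6833 grasp [544.79  48.85 141.29] rot [ 3.1   0.12 -2.97] toolz [ 0.11  0.06 -0.99] tooly [-0.17  0.98  0.04] q [-0.5   0.68  0.59  2.02 -0.83  0.57  2.42] w 46.437351603645034
(560, 50, 80.5) units [-0.32 -0.16  2.48]
4
[[ 0.11  0.83 -0.33  2.45  2.9   0.79 -1.23]
 [-0.62  1.    0.81  2.47  3.77  1.03 -2.34]]
0
[]
8
[[-0.69  1.08  0.97  2.43  3.87  1.1  -2.5 ]
 [ 0.04  0.81 -0.22  2.41  2.99  0.74 -1.33]]
```

```bash
python3 -m crank '[[[0,0.5,0,0],[-0.2,0.9,0,0],[-0.3,1,0,0],[-0.3,0.9,0,0],[-0.3,0.5,0,0],[0,0.2,0,0],[0,0,0,0],[0,0,0,0]]]' >/dev/null; python3 -c "
from h import *
plan((558,150,80))"
```

```text
t 26.35 grasp [553.85 150.28 148.5 ] rot [ 3.1   0.12 -2.97] toolz [ 0.11  0.06 -0.99] tooly [-0.17  0.98  0.04] q [-0.71  0.7   0.65  1.95 -0.81  0.62  2.2 ] w 46.3550512773532
(558, 150, 80) units [ 0.16 -0.14  2.74]
```

```bash
python3 -m crank '[[[0,-0.1,0.5,0],[0,0,0.7,0],[0,0,0.7,0],[0,0,0.4,0],[0,0,0.2,0],[0,0,0.1,0],[0,0,0.05,0],[0,0,0,0],[0,0,0,0]]]'
```

```text
clock: 27.1
eef_pos: [565.5, 154.1, 64.7]
tool_rot: [3.102, 0.121, -2.973]
force: [-0.1, -0.9, -2.5]
width: 46.5
gripper_force: 62.4
```

```bash
python3 -m crank '[[[0,0,0.06,0],[0,0,0.05,0],[0,0,0,0]]]'
```

```text
clock: 27.35
eef_pos: [565.3, 154.7, 61.5]
tool_rot: [3.102, 0.12, -2.972]
force: [-0.2, 0.9, -1.8]
width: 46.1
gripper_force: 62.4
```

```bash
python3 -m crank '[[[0,0,0.05,0],[0,0,0,0],[0,0,0,0]]]'
```

```text
clock: 27.6
eef_pos: [565.8, 154.7, 61.3]
tool_rot: [3.101, 0.121, -2.973]
force: [-3.5, 0.1, 7.3]
width: 46.3
gripper_force: 63.8
```

```bash
python3 -m crank '[[[0,0,0,0],[0,0,0,0],[0,0,0,0],[0,0,-0.3,0],[0,0,-0.8,0],[0,0,-1,0],[0,0,-1,0],[0,0,-1,0],[0,-0.3,-1,0],[0,-0.3,-1,0],[0,-0.3,-1,0],[0,-0.3,-1,0]]]' -0.45; python3 -m crank '[[[-0.1,-0.3,-1,0],[-0.1,-0.3,-1,0],[-0.1,-0.3,-1,0],[-0.1,-0.3,-1,0],[-0.1,-0.2,-1,0],[-0.1,-0.2,-1,0],[-0.1,0,-1,0],[-0.1,0,-1,0],[-0.1,0,-1,0],[-0.1,0,-1,0],[-0.1,0,-1,0],[-0.1,0,-1,0]]]'>/dev/null; python3 -m crank '[[[-0.1,0,-1,0],[-0.1,0,-1,0],[-0.1,0,-1,0],[-0.2,0,-1,0],[-0.2,0,-1,0],[-0.2,0,-1,0],[-0.2,0,-1,0],[-0.2,0,-1,0],[-0.3,0,-1,0],[-0.3,0,-1,0],[-0.3,0,-1,0],[-0.3,0,-1,0]]]'>/dev/null;  python3 -c "
from h import *
plan()"
```

```text
clock: 28.6
eef_pos: [547.8, 112.4, 261.5]
tool_rot: [3.102, 0.119, -2.973]
force: [0.1, -0.2, -0.0]
width: 61.9
gripper_force: 0.0
t 30.6 grasp [554.37  53.16 738.52] rot [ 3.1   0.15 -2.97] toolz [ 0.14  0.06 -0.99] tooly [-0.18  0.98  0.04] q [-0.15  0.34  0.07  0.68 -0.08  1.98  1.62] w 61.86969434073508
```

```bash
python3 -m crank '[[[-0.3,0,-1,0],[-0.3,0,-1,0],[-0.3,0,-1,0],[-0.3,0,-1,0],[-0.3,0,-1,0],[-0.3,0,-1,0],[-0.3,0,-1,0],[-0.4,0,-1,0],[-0.4,0,-1,0],[-0.4,0,-1,0],[-0.4,0,-1,0],[-0.4,0,-1,0]]]' >/dev/null; python3 -m crank '[[[-0.4,0,-1,0],[-0.4,0,-1,0],[-0.4,0,-1,0],[-0.4,0,-1,0],[-0.4,0,-1,0],[-0.4,0,-1,0],[-0.4,0,-1,0],[-0.5,0,-1,0],[-0.5,0,-1,0],[-0.5,0,-1,0],[-0.5,0,-1,0],[-0.5,0,-1,0]]]' >/dev/null;  python3 -c "
from h import *
plan()"
```

```text
t 32.6 grasp [455.87  41.4  950.97] rot [ 3.12  0.62 -2.98] toolz [ 0.57  0.11 -0.81] tooly [-0.17  0.99  0.02] q [-0.23  0.12  0.18  0.42 -0.12  1.98  1.6 ] w 61.757890541671344
```

```bash
python3 -m crank '[[[-0.5,0,-1,0],[-0.5,0,-1,0],[-0.5,0,-1,0],[-0.5,0,-1,-0.4],[0.5,0,1,0],[0.5,0,1,0],[0.5,0,1,0],[0.5,0,1,0],[0.5,0,1,0],[0.5,0,1,0],[0.5,0,1,0],[0.5,0,1,0]]]' >/dev/null; python3 -m crank '[[[0.5,0,1,0],[0.5,0,1,0],[0.5,0,1,0],[0.5,0,1,0],[0.7,0,1,0],[0.7,0,1,0],[0.8,0,1,0],[0.8,0,1,0],[0.8,0,1,0]]]' >/dev/null; python3 - <<'E'
from h import *
from kin import *
plan()
q0=ctrl.read_state()["qpos"]
def way(name,pts):
    q=np.array(q0)
    for t in pts:
        while 1:
            p,Rx=fk(q,P1); g=p-19*Rx.as_matrix()[:,2]; d=np.array(t)-g; n=np.linalg.norm(d)
            if n<2: break
            q2,a,b=ik(p+d*min(1,25/n),Rx,q,reg=2.)
            if a>10: print("stuck",a,b); q=q2; break
            q=q2
        print(name,t,fk(q,P1)[0],fk(q,P1)[1].as_euler("xyz"),q)
way("a",[(555,100,370),(590,160,250),(530,300,230),(480,325,200),(480,325,105)])
way("b",[(550,200,370),(550,260,270),(480,325,200),(480,325,105)])
E
```

```text
t 34.35 grasp [513.25  52.55 506.08] rot [-3.14  0.7  -2.95] toolz [ 0.64  0.12 -0.76] tooly [-0.19  0.98 -0.  ] q [-0.37 -0.11  0.21  2.03  0.    0.51  1.61] w 61.80057567885013
a (555, 100, 370) [566.97 102.19 355.84] [-3.14  0.7  -2.95] [ 0.44  0.2  -0.8   2.2   1.16  0.23  0.39]
a (590, 160, 250) [602.04 162.3  235.49] [-3.14  0.7  -2.95] [ 0.25  0.56 -0.88  2.25  2.    0.61 -0.47]
a (530, 300, 230) [542.04 302.3  215.48] [-3.14  0.7  -2.95] [-0.12  0.64 -0.91  2.24  1.85  0.88 -0.64]
a (480, 325, 200) [492.04 327.3  185.48] [-3.14  0.7  -2.95] [-0.26  0.7  -0.92  2.31  1.88  1.02 -0.81]
a (480, 325, 105) [492.04 327.3   90.48] [-3.14  0.7  -2.95] [-0.32  0.94 -0.85  2.35  2.1   1.19 -1.01]
b (550, 200, 370) [562.07 202.32 355.52] [-3.14  0.7  -2.95] [-0.55  0.17  0.04  2.17  1.04  0.23  0.3 ]
b (550, 260, 270) [562.07 262.31 255.51] [-3.14  0.7  -2.95] [-0.5   0.4  -0.18  2.23  1.93  0.38 -0.71]
b (480, 325, 200) [492.06 327.31 185.5 ] [-3.14  0.7  -2.95] [-0.64  0.55 -0.33  2.32  2.02  0.66 -1.03]
b (480, 325, 105) [492.06 327.31  90.5 ] [-3.14  0.7  -2.95] [-0.61  0.8  -0.38  2.36  2.25  0.88 -1.28]
```

```bash
python3 -m crank '[[[0.2,0.8,0.8,0],[0.2,0.8,0.8,0],[0.2,0.8,0.8,0],[0.2,0.8,0.8,0],[0.2,0.8,0.8,0],[0.2,0.8,0.8,0],[0.2,0.7,0.8,0],[0,0,0,0]]]' >/dev/null; python3 -c "
from h import *
plan((550,260,270))";python3 -m crank '[[[0.5,0.6,0.8,0],[0.5,0.6,0.8,0],[0.5,0.6,0.8,0],[0.5,0.6,0.8,0],[0,0,0,0]]]' >/dev/null; python3 -c "
from h import *
plan((480,325,200),(480,325,103))"
```

```text
t 35.0167 grasp [547.73 196.19 379.92] rot [-3.14  0.7  -2.94] toolz [ 0.63  0.12 -0.77] tooly [-0.2   0.98 -0.  ] q [-0.58  0.16  0.09  2.15  0.85  0.24  0.5 ] w 62.03249326442935
(550, 260, 270) units [2.37 2.51 3.74]
t 35.4333 grasp [550.16 227.89 323.55] rot [-3.13  0.7  -2.94] toolz [ 0.63  0.11 -0.77] tooly [-0.19  0.98 -0.01] q [-0.61  0.27  0.04  2.19  1.5   0.25 -0.23] w 61.84955492713901
(480, 325, 200) units [4.7  4.4  2.44]
(480, 325, 103) units [2.5  0.05 2.97]
```

```bash
python3 -m crank '[[[0.5,0.45,0.4,0],[0.5,0.45,0.4,0],[0.5,0.45,0.4,0],[0.5,0.45,0.4,0],[0.5,0.4,0.2,0],[0.5,0.4,0.2,0],[0.5,0.4,0.2,0],[0.5,0.4,0,0],[0,0,0,0]]]' >/dev/null; python3 -c "
from h import *
plan((480,325,200),(480,325,103))
d=ctrl.get_image('wrist'); im=d['img']
for r in ctrl.trace('wrist','jar_tall')[:1]:
    ys,xs=np.nonzero(r['mask']); g=im[ys,xs].astype(int); k=(g.max(1)-g.min(1))<30
    print(r['confidence'],r['position'],k.sum(),wonz(d,(ys[k].mean(),xs[k].mean()),130))
for r in ctrl.place_of('wrist','jar_tall')[:1]: print(wonz(d,r['position'],0))
"
```

```text
t 36.1833 grasp [494.02 301.54 217.82] rot [-3.12  0.7  -2.94] toolz [ 0.63  0.11 -0.77] tooly [-0.19  0.98 -0.01] q [-0.68  0.49 -0.19  2.31  2.01  0.55 -0.98] w 62.15572885792971
(480, 325, 200) units [0.74 1.04 0.29]
(480, 325, 103) units [2.49 0.05 2.97]
0.96 [93.0, 354.0] 4228 [474.82 322.84 130.  ]
[480.65 324.25   0.  ]
```

```bash
python3 -m crank '[[[0.4,0.5,0.2,0],[0.35,0.5,0.2,0],[0,0,0,0]]]' >/dev/null; python3 -c "
from h import *
plan((480,324.5,99))"
```

```text
t 36.5833 grasp [483.18 325.32 198.42] rot [-3.13  0.7  -2.94] toolz [ 0.64  0.11 -0.76] tooly [-0.19  0.98 -0.01] q [-0.73  0.54 -0.22  2.31  2.01  0.61 -1.04] w 61.877584938450475
(480, 324.5, 99) units [2.67 0.04 2.95]
```

```bash
python3 -m crank '[[[0.5,0,0.55,0],[0.6,0,0.65,0],[0.6,0,0.65,0],[0.5,0,0.55,0],[0.3,0,0.35,0],[0.15,0,0.2,0],[0,0,0,0],[0,0,0,0]]]' ; python3 -c "
from h import *
plan((480,324.5,99))"
```

```text
clock: 37.25
eef_pos: [493.8, 323.7, 85.8]
tool_rot: [-3.126, 0.703, -2.947]
force: [0.0, -0.5, 1.2]
width: 62.0
gripper_force: 0.0
t 37.25 grasp [481.71 321.58 100.32] rot [-3.13  0.7  -2.95] toolz [ 0.64  0.11 -0.76] tooly [-0.18  0.98 -0.01] q [-0.68  0.79 -0.3   2.36  2.26  0.84 -1.33] w 61.956492918592076
(480, 324.5, 99) units [0.07 0.13 0.01]
```

```bash
python3 -m crank '[[[0.05,0.12,0,0],[0,0,0,0]]]' >/dev/null; python3 -m crank '[[[0,0,0,0],[0,0,0,0],[0,0,0,0],[0,0,0,0],[0,0,0,0]]]' 1; python3 -c "
from h import *
plan((480,324,140),(580,140,210),(600,74.5,210),(653,82.5,150),(653,82.5,117))"; python3 - <<'E'
from h import *
from kin import *
q=ctrl.read_state()["qpos"]
for t in [(480,324,160),(560,150,230),(600,75,200),(652,82,150),(652,82,117)]:
    p,Rx=fk(q,P1); z=19*Rx.as_matrix()[:,2]
    for i in range(8):
        p0=fk(q,P1)[0]; q,a,b=ik(p0+(np.array(t)+z-p0)/(8-i),Rx,q,reg=2.)
    print(t,a,b,q)
E
```

```text
clock: 37.83
eef_pos: [491.5, 327.8, 85.4]
tool_rot: [-3.128, 0.704, -2.946]
force: [-2.2, -0.4, 5.6]
width: 46.7
gripper_force: 60.6
t 37.8333 grasp [479.43 325.67  99.88] rot [-3.13  0.7  -2.95] toolz [ 0.64  0.11 -0.76] tooly [-0.19  0.98 -0.01] q [-0.69  0.79 -0.3   2.36  2.25  0.85 -1.33] w 46.65062958265779
(480, 324, 140) units [-1.05 -0.09 -1.22]
(580, 140, 210) units [-3.71 -8.   -0.41]
(600, 74.5, 210) units [-0.21 -2.72  0.22]
(653, 82.5, 150) units [-0.08 -0.05  3.22]
(653, 82.5, 117) units [0.85 0.01 1.01]
(480, 324, 160) 0.0008674333780800968 5.121035822578119e-06 [-0.69337715  0.64067491 -0.26566435  2.34762409  2.14895361  0.71329651
 -1.19789071]
(560, 150, 230) 0.001689468029265268 1.1883958007415909e-05 [-0.1984231   0.44876527 -0.23804942  2.36157513  2.54929529  0.42639009
 -1.12198135]
(600, 75, 200) 0.0007496417139935959 5.772717823627995e-06 [ 0.07658553  0.54845002 -0.32170589  2.32326014  2.80162603  0.44196307
 -1.15722627]
(652, 82, 150) 0.00023622962000066582 1.0238507719579486e-07 [ 0.05788147  0.69461088 -0.3033062   2.21732203  2.81638712  0.48293656
 -1.14193024]
(652, 82, 117) 0.00021810891515590178 1.3284526131418514e-06 [ 0.06318312  0.76988576 -0.31334311  2.22634724  2.84181199  0.56512503
 -1.15144678]
```

```bash
python3 -c "
from h import *
plan((480,325,220),(560,150,235),(585,75,180),(590,74,130),(651.5,83.5,130))"; python3 -m crank '[[[-0.3,0,-0.3,0],[-0.6,0,-0.7,0],[-0.7,0,-0.8,0],[-0.7,0,-0.8,0],[-0.7,0,-0.8,0],[-0.1,-0.2,-0.2,0],[0,0,0,0]]]'; python3 -c "
from h import *
plan((480,325,220),(560,150,235),(585,75,180),(590,74,130),(651.5,83.5,130))"
```

```text
t 37.8333 grasp [479.43 325.67  99.88] rot [-3.13  0.7  -2.95] toolz [ 0.64  0.11 -0.76] tooly [-0.19  0.98 -0.01] q [-0.69  0.79 -0.3   2.36  2.25  0.85 -1.33] w 46.65062958265779
(480, 325, 220) units [-3.12 -0.08 -3.65]
(560, 150, 235) units [-1.75 -7.48  0.8 ]
(585, 75, 180) units [ 1.12 -3.11  1.98]
(590, 74, 130) units [ 1.15 -0.06  1.65]
(651.5, 83.5, 130) units [-1.9  -0.08  1.61]
clock: 38.42
eef_pos: [493.1, 323.1, 204.8]
tool_rot: [-3.128, 0.704, -2.949]
force: [-0.3, -0.0, -3.7]
width: 46.3
gripper_force: 62.7
t 38.4167 grasp [481.   320.97 219.26] rot [-3.13  0.7  -2.95] toolz [ 0.64  0.11 -0.76] tooly [-0.18  0.98 -0.01] q [-0.75  0.49 -0.18  2.31  1.95  0.57 -0.98] w 46.29773171626216
(480, 325, 220) units [-0.01  0.17 -0.03]
(560, 150, 235) units [-1.76 -7.47  0.81]
(585, 75, 180) units [ 1.11 -3.11  1.98]
(590, 74, 130) units [ 1.15 -0.06  1.65]
(651.5, 83.5, 130) units [-1.9  -0.08  1.61]
```

```bash
python3 -m crank '[[[-0.1,-0.4,0,0],[-0.2,-0.7,0.1,0],[-0.2,-0.8,0.1,0],[-0.2,-0.8,0.1,0],[-0.2,-0.8,0.1,0],[-0.2,-0.8,0.1,0],[-0.2,-0.8,0.1,0],[-0.2,-0.8,0.1,0],[-0.2,-0.8,0.1,0],[-0.2,-0.7,0,0]]]' > /dev/null; python3 -m crank '[[[0.1,-0.6,0.3,0],[0.3,-0.7,0.4,0],[0.3,-0.7,0.5,0],[0.2,-0.6,0.5,0],[0.2,-0.4,0.3,0],[0,-0.1,0,0],[0,0,0,0],[0,0,0,0]]]' ; python3 -c "
from h import *
plan((590,74,132),(651.5,83.5,132))"
```

```text
clock: 39.92
eef_pos: [600.0, 77.2, 164.5]
tool_rot: [-3.128, 0.699, -2.946]
force: [-0.0, 1.1, -3.8]
width: 46.7
gripper_force: 62.6
t 39.9167 grasp [587.97  75.06 179.  ] rot [-3.13  0.7  -2.95] toolz [ 0.63  0.11 -0.77] tooly [-0.19  0.98 -0.01] q [ 0.07  0.59 -0.35  2.36  2.79  0.52 -1.16] w 46.67973980614389
(590, 74, 132) units [ 1.16 -0.04  1.49]
(651.5, 83.5, 132) units [-1.9  -0.08  1.6 ]
```

```bash
python3 -m crank '[[[0.3,0,0.4,0],[0.5,0,0.6,0],[0.36,0,0.5,0],[-0.2,0,0.2,0],[-0.4,0,0.4,0],[-0.6,0,0.5,0],[-0.4,0,0.3,0],[-0.2,0,0.2,0],[-0.1,0,0,0],[0,0,0,0],[0,0,0,0]]]' ; python3 -c "
from h import *
plan((651.5,83.5,132),(651.5,83.5,117))"
```

```text
clock: 40.83
eef_pos: [663.2, 88.2, 118.3]
tool_rot: [-3.127, 0.701, -2.945]
force: [-0.6, -0.1, -3.6]
width: 46.6
gripper_force: 62.5
t 40.8333 grasp [651.12  86.07 132.85] rot [-3.13  0.7  -2.95] toolz [ 0.64  0.11 -0.76] tooly [-0.19  0.98 -0.01] q [ 0.04  0.73 -0.31  2.22  2.79  0.52 -1.13] w 46.620123702133846
(651.5, 83.5, 132) units [ 0.03 -0.1   0.02]
(651.5, 83.5, 117) units [0.39 0.01 0.46]
```

```bash
python3 -m crank '[[[0.1,-0.1,0.12,0],[0.12,0,0.14,0],[0.1,0,0.12,0],[0.05,0,0.06,0],[0,0,0,0],[0,0,0,0]]]' ; python3 -m crank '[[[0.04,0,0.05,0],[0.03,0,0.04,0],[0,0,0,0],[0,0,0,0]]]' ; python3 -c "
from h import *
plan((651.5,83.5,117))"
```

```text
clock: 41.33
eef_pos: [664.4, 85.2, 103.3]
tool_rot: [-3.127, 0.701, -2.946]
force: [-0.3, 0.6, -3.1]
width: 46.5
gripper_force: 62.5
clock: 41.67
eef_pos: [665.2, 85.4, 101.5]
tool_rot: [-3.126, 0.703, -2.946]
force: [-0.7, -0.6, 0.2]
width: 46.5
gripper_force: 63.0
t 41.6667 grasp [653.13  83.3  116.01] rot [-3.13  0.7  -2.95] toolz [ 0.64  0.11 -0.76] tooly [-0.18  0.98 -0.01] q [ 0.05  0.77 -0.32  2.22  2.81  0.56 -1.13] w 46.49134623688605
(651.5, 83.5, 117) units [ 0.02  0.02 -0.07]
```

```bash
python3 -m crank '[[[0,0,0,0],[0,0,0,0],[0,0,0,0],[0,0,-0.3,0],[0,0,-0.6,0],[0,0,-0.8,0],[0,0,-0.8,0],[0,0,-0.8,0],[0,0,-0.3,0],[0,0,0,0]]]' -0.45; python3 - <<'E'
from h import *
from kin import *
import cv2
d=ctrl.get_image("scene"); cv2.imwrite("pics/s3.png",cv2.resize(d["img"][120:280,200:420,::-1],None,fx=3,fy=3))
t=ctrl.get_image("top")
for n in("jar_tall","jar_short","jar_medium"):
  for c,D in(("scene",d),("top",t)):
    for r in ctrl.place_of(c,n)[:1]: print(n,c,r["confidence"],onz(D,r["position"],16 if n=="jar_tall" else 0)[:2])
plan((575,-60,150),(560,-138,130),(560,-138,44))
q=ctrl.read_state()["qpos"]
for t in [(575,-60,150),(560,-138,130),(560,-138,44)]:
    p,Rx=fk(q,P1); z=19*Rx.as_matrix()[:,2]
    for i in range(8):
        p0=fk(q,P1)[0]; q,a,b=ik(p0+(np.array(t)+z-p0)/(8-i),Rx,q,reg=2.)
    print(t,a,b,q)
E
```

```text
clock: 42.5
eef_pos: [607.1, 75.1, 171.4]
tool_rot: [-3.126, 0.704, -2.945]
force: [0.1, -0.5, 0.4]
width: 61.8
gripper_force: 0.0
jar_tall scene 0.76 [654.97072146  87.58196894]
jar_tall top 0.73 [648.90396992  79.31212214]
jar_short scene 0.75 [ 560.44432533 -144.0174233 ]
jar_short top 0.72 [785.57585479 -57.76241704]
jar_medium scene 0.63 [559.45697919 156.60894802]
jar_medium top 0.6 [564.41072731 155.20609254]
t 42.9 grasp [595.57  73.23 183.45] rot [-3.13  0.7  -2.95] toolz [ 0.64  0.11 -0.76] tooly [-0.18  0.98 -0.01] q [ 0.07  0.58 -0.34  2.34  2.78  0.49 -1.15] w 61.62028016080806
(575, -60, 150) units [ 2.27 -5.07 -0.09]
(560, -138, 130) units [ 1.43 -2.95 -0.12]
(560, -138, 44) units [2.22 0.04 2.63]
(575, -60, 150) 0.0010835143479344831 7.556920385446884e-06 [ 0.5   0.68 -0.42  2.38  3.15  0.53 -1.14]
(560, -138, 130) 0.0006483552617031635 4.336116425780523e-06 [ 0.72  0.74 -0.45  2.35  3.34  0.49 -1.12]
(560, -138, 44) 0.0006030821653216919 3.1796927462921437e-06 [ 0.67  0.95 -0.38  2.35  3.34  0.7  -1.04]
```

View pics/s3.png

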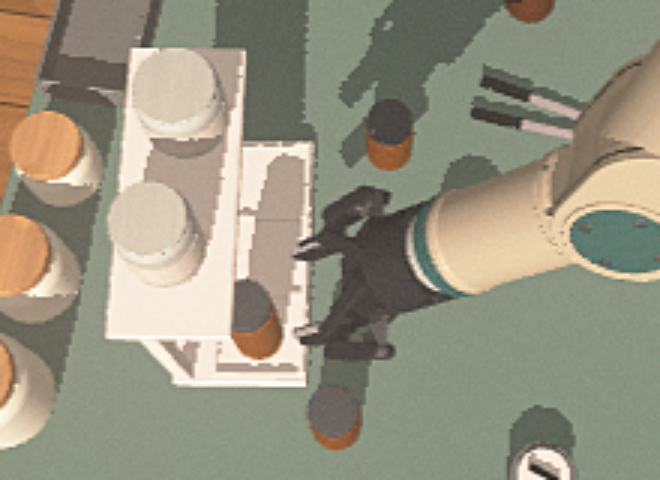

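The crop shows the tall jar upright in the left bay at (325,255), the short jar at (135,388) and the medium at (418,333). I'll do the short jar next.

```bash
python3 -m crank '[[[0.3,-0.6,0,0],[0.4,-0.9,0,0],[0.4,-0.9,0,0],[0.4,-0.9,0,0],[0.4,-0.9,0,0],[0.4,-0.9,0,0],[0.4,-0.9,0,0],[0.4,-0.9,0,0],[0.4,-0.9,-0.1,0],[0.1,-0.2,0,0],[0,0,0,0]]]' >/dev/null; python3 - <<'E'
from h import *
d=ctrl.get_image("wrist"); im=d["img"]
for r in ctrl.trace("wrist","jar_short")[:1]:
    ys,xs=np.nonzero(r["mask"]); g=im[ys,xs].astype(int); k=(g.max(1)-g.min(1))<30
    print(r["confidence"],r["position"],k.sum(),wonz(d,(ys[k].mean(),xs[k].mean()),80))
for r in ctrl.place_of("wrist","jar_short")[:1]: print(r["confidence"],wonz(d,r["position"],0))
d=ctrl.get_image("scene")
for r in ctrl.place_of("scene","jar_short")[:1]: print(r["confidence"],onz(d,r["position"],0))
plan((560,-139,44))
E
```

```text
0.95 [146.1, 315.5] 5243 [ 551.34148263 -140.8888796    80.        ]
0.59 [ 560.54102583 -138.27299776    0.        ]
0.74 [ 566.4526924  -137.50795405    0.        ]
t 44.0667 grasp [ 563.77 -135.09  130.69] rot [-3.13  0.7  -2.94] toolz [ 0.64  0.11 -0.76] tooly [-0.19  0.98 -0.01] q [ 0.69  0.73 -0.45  2.35  3.32  0.49 -1.12] w 61.617969875285546
(560, -139, 44) units [ 2.38 -0.09  2.53]
```

```bash
python3 -m crank '[[[0.4,-0.1,0.4,0],[0.5,0,0.55,0],[0.5,0,0.55,0],[0.5,0,0.5,0],[0.3,0,0.3,0],[0.15,0,0.2,0],[0,0,0,0],[0,0,0,0]]]' >/dev/null; python3 -c "
from h import *
plan((560.5,-138.5,44))"
```

```text
t 44.7333 grasp [ 559.94 -140.32   44.97] rot [-3.13  0.7  -2.94] toolz [ 0.64  0.11 -0.76] tooly [-0.19  0.98 -0.01] q [ 0.66  0.94 -0.38  2.36  3.33  0.7  -1.04] w 61.84081170957137
(560.5, -138.5, 44) units [-0.    0.07  0.05]
```

```bash
python3 -m crank '[[[0,0.05,0,0],[0,0,0,0],[0,0,0,0],[0,0,0,0],[0,0,0,0],[0,0,0,0]]]' 1; python3 -m crank '[[[-0.3,0,-0.3,0],[-0.4,0,-0.5,0],[-0.3,0,-0.4,0],[0,0,0,0],[0,0,0,0]]]'; python3 -c "
from h import *
plan((610,-85,80),(675.5,-75.5,72),(675.5,-75.5,61))"
```

```text
clock: 45.23
eef_pos: [572.0, -137.4, 31.5]
tool_rot: [-3.126, 0.704, -2.945]
force: [-2.9, 0.6, 6.7]
width: 46.7
gripper_force: 61.6
clock: 45.65
eef_pos: [571.1, -138.1, 69.7]
tool_rot: [-3.125, 0.702, -2.946]
force: [0.4, 0.2, -1.8]
width: 46.8
gripper_force: 61.7
t 45.65 grasp [ 559.05 -140.18   84.17] rot [-3.13  0.7  -2.95] toolz [ 0.64  0.11 -0.76] tooly [-0.18  0.98 -0.01] q [ 0.67  0.85 -0.41  2.36  3.33  0.61 -1.08] w 46.7526145466302
(610, -85, 80) units [-1.75  1.8   1.67]
(675.5, -75.5, 72) units [-1.81 -0.1   1.95]
(675.5, -75.5, 61) units [0.28 0.01 0.34]
```

```bash
python3 -m crank '[[[-0.3,0.3,0.3,0],[-0.5,0.5,0.4,0],[-0.5,0.5,0.4,0],[-0.5,0.5,0.4,0],[-0.4,0,0.4,0],[-0.5,-0.1,0.5,0],[-0.5,0,0.5,0],[-0.4,0,0.3,0],[-0.2,0,0.1,0],[0,0,0,0],[0,0,0,0]]]'; python3 -c "
from h import *
plan((675.5,-75.5,74),(675.5,-75.5,62))"
```

```text
clock: 46.57
eef_pos: [685.7, -72.6, 65.9]
tool_rot: [-3.127, 0.699, -2.947]
force: [-0.6, 1.0, -2.1]
width: 46.8
gripper_force: 61.8
t 46.5667 grasp [673.66 -74.67  80.47] rot [-3.13  0.7  -2.95] toolz [ 0.63  0.11 -0.77] tooly [-0.18  0.98 -0.01] q [ 0.43  0.86 -0.38  2.14  3.14  0.47 -1.1 ] w 46.805578925852146
(675.5, -75.5, 74) units [ 0.12 -0.04  0.24]
(675.5, -75.5, 62) units [0.31 0.01 0.37]
```

```bash
python3 -m crank '[[[0.1,-0.04,0.15,0],[0.15,0,0.2,0],[0.1,0,0.14,0],[0.05,0,0.06,0],[0,0,0,0],[0,0,0,0]]]' ; python3 -m crank '[[[0.03,0,0.05,0],[0.03,0,0.03,0],[0,0,0,0],[0,0,0,0]]]' ; python3 -c "
from h import *
plan((675.5,-75.5,62))"
```

```text
clock: 47.07
eef_pos: [688.0, -73.5, 49.7]
tool_rot: [-3.127, 0.701, -2.947]
force: [0.6, -0.2, -1.7]
width: 46.8
gripper_force: 61.8
clock: 47.4
eef_pos: [688.4, -73.5, 47.7]
tool_rot: [-3.127, 0.702, -2.946]
force: [-0.4, 0.2, -1.2]
width: 46.7
gripper_force: 61.8
t 47.4 grasp [676.36 -75.57  62.17] rot [-3.13  0.7  -2.95] toolz [ 0.64  0.11 -0.76] tooly [-0.18  0.98 -0.01] q [ 0.43  0.9  -0.37  2.13  3.15  0.51 -1.1 ] w 46.70577184317018
(675.5, -75.5, 62) units [ 0.03  0.01 -0.02]
```

```bash
python3 -m crank '[[[0.03,0,0.03,0],[0,0,0,0],[0,0,0,0]]]'; python3 -m crank '[[[0.02,0,0.03,0],[0,0,0,0],[0,0,0,0]]]'
```

```text
clock: 47.65
eef_pos: [688.6, -73.5, 47.6]
tool_rot: [-3.126, 0.703, -2.945]
force: [-2.8, -0.9, 4.9]
width: 46.8
gripper_force: 62.7
clock: 47.9
eef_pos: [688.7, -73.5, 47.5]
tool_rot: [-3.125, 0.704, -2.945]
force: [-8.4, -1.4, 11.5]
width: 46.8
gripper_force: 63.5
```

```bash
python3 -m crank '[[[-0.03,0,-0.04,0],[0,0,0,0],[0,0,0,0],[0,0,0,0],[0,0,-0.3,0],[0,0,-0.7,0],[0,0,-1,0],[0,0,-1,0],[0,0,-1,0],[0,0,-0.8,0],[0,0,0,0]]]' -0.45; python3 - <<'E'
from h import *
from kin import *
d=ctrl.get_image("scene"); t=ctrl.get_image("top")
for n in("jar_tall","jar_short","jar_medium"):
  for c,D in(("scene",d),("top",t)):
    for r in ctrl.place_of(c,n)[:1]: print(n,c,r["confidence"],onz(D,r["position"],0 if n=="jar_medium" else 16)[:2])
plan((560,60,200),(561,155,180),(561,155,80))
q=ctrl.read_state()["qpos"]
for t in [(560,60,200),(561,155,180),(561,155,80)]:
    p,Rx=fk(q,P1); z=19*Rx.as_matrix()[:,2]
    for i in range(8):
        p0=fk(q,P1)[0]; q,a,b=ik(p0+(np.array(t)+z-p0)/(8-i),Rx,q,reg=2.)
    print(t,a,b,q)
E
```

```text
clock: 48.82
eef_pos: [610.0, -87.6, 140.7]
tool_rot: [-3.124, 0.702, -2.945]
force: [-0.1, 1.0, 0.3]
width: 61.8
gripper_force: 0.0
jar_tall top 0.67 [637.44123432  79.83078112]
jar_short scene 0.73 [676.17767306 -71.98540354]
jar_short top 0.83 [675.11680806 -70.94150097]
jar_medium scene 0.64 [559.16038215 158.32015932]
jar_medium top 0.53 [575.70980952 160.00359813]
t 49.2167 grasp [600.18 -88.49 152.2 ] rot [-3.13  0.7  -2.95] toolz [ 0.64  0.11 -0.76] tooly [-0.19  0.98 -0.01] q [ 0.55  0.68 -0.44  2.3   3.18  0.44 -1.14] w 62.03330559244782
(560, 60, 200) units [-0.91  6.11 -1.82]
(561, 155, 180) units [-0.08  3.74  1.06]
(561, 155, 80) units [2.58 0.04 3.06]
(560, 60, 200) 0.0014422190446755233 1.0485051786937369e-05 [ 0.14  0.53 -0.38  2.42  2.83  0.51 -1.17]
(561, 155, 180) 0.0007640099772259115 5.474271746496552e-06 [-0.15  0.58 -0.33  2.39  2.58  0.6  -1.15]
(561, 155, 80) 0.0009309870667953235 5.221754385759101e-06 [-0.14  0.86 -0.36  2.42  2.7   0.89 -1.24]
```

```bash
python3 -m crank '[[[-0.1,0.6,-0.3,0],[-0.1,0.9,-0.3,0],[-0.1,0.9,-0.3,0],[-0.1,0.9,-0.3,0],[-0.1,0.9,-0.3,0],[-0.1,0.9,-0.2,0],[-0.1,0.9,-0.1,0],[0,0.9,0.2,0],[0,0.9,0.2,0],[0,0.9,0.3,0],[0,0.7,0.2,0],[0,0.2,0,0]]]' >/dev/null; python3 -m crank '[[[0,0,0,0],[0,0,0,0]]]' >/dev/null; python3 - <<'E'
from h import *
d=ctrl.get_image("wrist"); im=d["img"]
for r in ctrl.place_of("wrist","jar_medium")[:1]: print(r["confidence"],wonz(d,r["position"],0))
for r in ctrl.trace("wrist","jar_medium")[:1]:
    ys,xs=np.nonzero(r["mask"]); g=im[ys,xs].astype(int); k=(g.max(1)-g.min(1))<30
    print(r["confidence"],r["position"],k.sum(),wonz(d,(ys[k].mean(),xs[k].mean()),104))
plan((561,155,80))
E
```

```text
0.75 [ 5.64759062e+02  1.56411646e+02 -2.84217094e-14]
0.97 [124.3, 325.6] 3949 [556.72081007 152.88051413 104.        ]
t 50.5333 grasp [554.63 145.25 178.83] rot [-3.13  0.7  -2.95] toolz [ 0.64  0.11 -0.76] tooly [-0.18  0.98 -0.01] q [-0.15  0.58 -0.34  2.41  2.58  0.61 -1.16] w 61.84629270913616
(561, 155, 80) units [2.3  0.39 3.22]
```

```bash
python3 -m crank '[[[0.3,0.2,0.5,0],[0.4,0.2,0.6,0],[0.5,0,0.6,0],[0.5,0,0.6,0],[0.4,0,0.5,0],[0.2,0,0.3,0],[0,0,0.1,0],[0,0,0,0],[0,0,0,0]]]' >/dev/null; python3 -c "
from h import *
plan((561.5,155,80))"
```

```text
t 51.2833 grasp [560.96 156.87  81.26] rot [-3.13  0.7  -2.95] toolz [ 0.64  0.11 -0.76] tooly [-0.18  0.98 -0.01] q [-0.16  0.85 -0.37  2.42  2.67  0.89 -1.24] w 61.93636003188445
(561.5, 155, 80) units [ 0.03 -0.08  0.04]
```

```bash
python3 -m crank '[[[0,-0.07,0,0],[0,0,0,0],[0,0,0,0],[0,0,0,0],[0,0,0,0],[0,0,0,0]]]' 1; python3 -m crank '[[[-0.3,0,-0.3,0],[-0.5,0,-0.5,0],[-0.5,0,-0.6,0],[-0.3,0,-0.3,0],[0,0,0,0],[0,0,0,0]]]'; python3 -c "
from h import *
plan((570,-5,125),(600,-6,114),(664,3.6,112))"
```

```text
clock: 51.78
eef_pos: [573.5, 157.3, 67.6]
tool_rot: [-3.126, 0.705, -2.946]
force: [-1.9, -2.1, 5.6]
width: 46.4
gripper_force: 60.8
clock: 52.28
eef_pos: [575.7, 158.8, 124.9]
tool_rot: [-3.127, 0.702, -2.946]
force: [0.6, -0.2, -3.0]
width: 46.5
gripper_force: 62.5
t 52.2833 grasp [563.57 156.71 139.37] rot [-3.13  0.7  -2.95] toolz [ 0.64  0.11 -0.76] tooly [-0.18  0.98 -0.01] q [-0.16  0.69 -0.35  2.4   2.61  0.71 -1.19] w 46.52144628945296
(570, -5, 125) units [ 1.14 -6.4  -0.11]
(600, -6, 114) units [-0.61 -0.26  1.1 ]
(664, 3.6, 112) units [-1.92 -0.09  1.73]
```

```bash
python3 -m crank '[[[0.1,-0.4,0,0],[0.1,-0.8,0,0],[0.1,-0.8,0,0],[0.1,-0.8,0,0],[0.1,-0.8,0,0],[0.1,-0.8,0,0],[0.1,-0.8,0,0],[0.1,-0.8,0,0],[0.1,-0.4,0,0],[0,0,0,0],[0,0,0,0]]]' >/dev/null; python3 -c "
from h import *
plan((600,-6,116),(664,3.6,114))"
```

```text
t 53.2 grasp [575.54  -4.33 124.74] rot [-3.13  0.7  -2.95] toolz [ 0.63  0.11 -0.77] tooly [-0.18  0.98 -0.01] q [ 0.29  0.73 -0.37  2.42  3.02  0.66 -1.17] w 46.66494482148537
(600, -6, 116) units [-0.5  -0.24  0.88]
(664, 3.6, 114) units [-1.93 -0.09  1.73]
```

```bash
python3 -m crank '[[[-0.2,-0.1,0.4,0],[-0.3,-0.1,0.5,0],[-0.4,-0.1,0.4,0],[-0.5,0,0.4,0],[-0.5,0,0.4,0],[-0.3,0,0.3,0],[-0.2,0,0.2,0],[0,0,0,0],[0,0,0,0]]]' ; python3 -c "
from h import *
plan((664,3.6,112),(664,3.6,98))"
```

```text
clock: 53.95
eef_pos: [675.2, 8.3, 100.0]
tool_rot: [-3.128, 0.7, -2.945]
force: [0.2, 1.0, -1.7]
width: 46.6
gripper_force: 62.5
t 53.95 grasp [663.13   6.18 114.53] rot [-3.13  0.7  -2.95] toolz [ 0.63  0.11 -0.76] tooly [-0.19  0.98 -0.01] q [ 0.23  0.77 -0.33  2.2   2.99  0.5  -1.15] w 46.55979699027003
(664, 3.6, 112) units [ 0.05 -0.11  0.09]
(664, 3.6, 98) units [0.36 0.01 0.43]
```

```bash
python3 -m crank '[[[0.1,-0.1,0.12,0],[0.13,0,0.16,0],[0.1,0,0.12,0],[0.04,0,0.05,0],[0,0,0,0],[0,0,0,0]]]' ; python3 -m crank '[[[0.03,0,0.03,0],[0.02,0,0.02,0],[0,0,0,0],[0,0,0,0]]]'
```

```text
clock: 54.45
eef_pos: [676.6, 4.3, 85.8]
tool_rot: [-3.127, 0.701, -2.947]
force: [-0.5, -0.1, -2.3]
width: 46.1
gripper_force: 62.5
clock: 54.78
eef_pos: [676.7, 4.3, 84.5]
tool_rot: [-3.127, 0.702, -2.946]
force: [-0.4, -0.3, -2.6]
width: 46.2
gripper_force: 62.5
```

```bash
python3 -m crank '[[[0.03,0,0.03,0],[0,0,0,0],[0,0,0,0]]]'; python3 -m crank '[[[0.02,0,0.03,0],[0,0,0,0],[0,0,0,0]]]'
```

```text
clock: 55.03
eef_pos: [676.8, 4.3, 83.6]
tool_rot: [-3.126, 0.702, -2.946]
force: [-0.3, 0.2, -1.3]
width: 46.0
gripper_force: 62.9
clock: 55.28
eef_pos: [677.3, 4.4, 83.7]
tool_rot: [-3.126, 0.704, -2.945]
force: [-2.8, -0.9, 5.9]
width: 46.0
gripper_force: 63.7
```

Contact. I'll release, retreat and check.

```bash
python3 -m crank '[[[0,0,0,0],[0,0,0,0],[0,0,0,0],[0,0,-0.3,0],[0,0,-0.6,0],[0,0,-1,0],[0,0,-1,0],[0,0,-1,0],[0.3,0,-1,0],[0.5,0,-0.9,0],[0.5,0,-0.5,0],[0,0,0,0]]]' -0.45; python3 - <<'E'
from h import *
import cv2
d=ctrl.get_image("scene"); cv2.imwrite("pics/s4.png",cv2.resize(d["img"][100:280,190:430,::-1],None,fx=3,fy=3))
t=ctrl.get_image("top")
for n in("jar_tall","jar_short","jar_medium"):
  for c,D in(("scene",d),("top",t)):
    for r in ctrl.place_of(c,n)[:1]: print(n,c,r["confidence"],onz(D,r["position"],16)[:2])
plan()
E
```

```text
clock: 56.28
eef_pos: [551.6, -19.2, 183.6]
tool_rot: [-3.124, 0.704, -2.946]
force: [0.7, 0.5, -0.2]
width: 62.0
gripper_force: 0.0
jar_tall scene 0.86 [655.96199957  82.57188739]
jar_tall top 0.55 [644.13422052  83.47943992]
jar_short scene 0.66 [671.80151546 -73.69849406]
jar_short top 0.65 [680.84622874 -78.35441349]
jar_medium scene 0.65 [671.67564861   3.15253737]
jar_medium top 0.57 [ 6.73437754e+02 -2.63505540e-02]
t 56.6833 grasp [540.09 -19.64 195.86] rot [-3.13  0.7  -2.95] toolz [ 0.64  0.11 -0.76] tooly [-0.19  0.98 -0.01] q [ 0.39  0.53 -0.43  2.46  3.06  0.5  -1.2 ] w 61.850202492183115
```

View pics/s4.png

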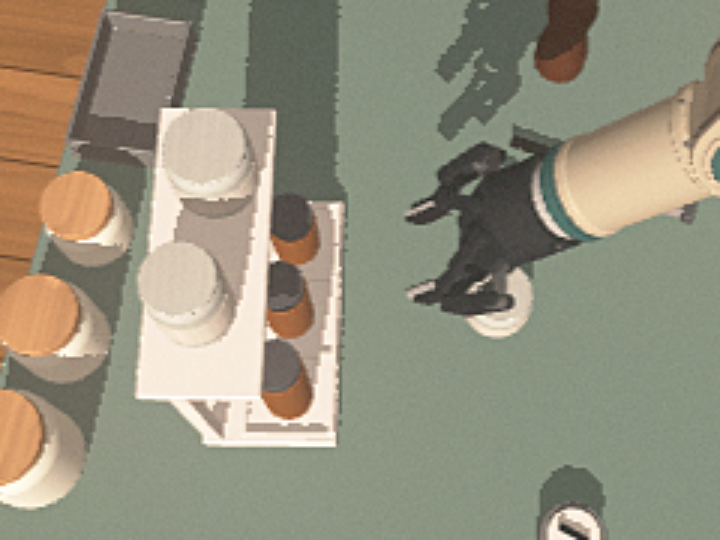

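The final crop shows all three jars upright in an even row, at (390,288), (300,290) and (228,297). Their gaps to the rack's front edge match to a few mm, the gripper is clear, and the bystanders look unmoved.

```bash
python3 -c "
from cell import ctrl
print(ctrl.finish_job())"
```

```text
the job is handed in; nothing more can be done
None
```

All three jars are upright in their bays (tall left, medium centre, short right), and I handed the job in at about 57 s of the 72 s limit; the hand-in returned no verdict, so the result is unconfirmed.

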